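# Weigh out figs and walnuts on the clip-tray scale

## Task

Draw the scale's curved spring arm well back by its post, set the empty weighing tray flat on the scale plate, about midway along the fixed edge with a long side flush against it, and let go, so that the arm closes and clips it there; then press the round key (on) and after it the square key (zero). Put every fig lying on the counter into the tray, turn the jug's spout to the tray and tip all its walnuts in, and when all is in the clipped tray press the long bar key (hold). Press one key at a time and fully down, stand the empty jug upright back on its cork trivet, and leave the bottle and the plant alone.

Things in the scene. Friction and masses are not known exactly. Their poses are not given: they have to be found in the camera images.
- scale: Fixed portion scale, white with steel plate, 240 (x) x 200 (y) mm. Origin: centre of underside; plate top z = 36 mm. Fixed edge: steel fence along its +y side, 200 x 10 mm, 20 mm above the plate, inner face y = +85 mm. Arm's pivot: 24 mm boss, 12 mm high, at x = +70, y = -70 mm. Tray's place: x = 0 within 30 mm, long side on the fence (tray centre then at y = +37 mm).
- clip_arm (a joint): Curved steel spring arm's angle (rad): 0 home, grows as it is drawn from the fence (counter-clockwise from above), stop 1.45. 10 mm bar, centre 14 mm above plate. Spring 0.25 Nm/rad x (angle + 0.6), soft-close damper 7 Nms/rad: draw at 0.2 rad/s (14 N at the post); let go, it creeps from 1.4 to 0.35 in 20 s. Below 0.35 it blocks setting the tray down; clipped tray: about 0.18.
- clip_post (a point): Top of the upright steel post at the arm's free end, to draw the arm by: 12 mm diameter, the top 40 mm free, top 96 mm above the counter, 136 mm from the pivot. At angle 0 it is at x = -60, y = -30 mm in the scale's frame; fully back it overhangs the scale's -y side.
- tray: Loose aluminium tray, 160 (x) x 96 (y) mm, walls 36 mm high, 4 mm thick, floor 4 mm, 0.2 kg. Origin: centre of underside. An upright rib across its middle (10 mm thick along x, 88 mm along y, top 56 mm above the underside) is the grip and makes two compartments, each 71 x 88 mm. Same when turned half round.
- trivet: Round cork trivet fixed to the counter, 124 mm diameter, 6 mm thick; origin at the centre of its underside.
- jug: Loose white jug, 0.2 kg, holds the walnuts. Origin: centre of its foot. Inside 56 mm wide (y), 67 mm long, floor 6 mm, walls 72 mm high. Spout towards -x: a broad straight chute rising at 32 degrees from the floor, lip's middle at x = -119, z = +62 mm, 56 mm wide, side walls 34 mm; pours when tilted spout-down by 45 to 65 degrees. Upright handle at +x.
- jug_handle (a point): Grip point of the jug's handle, x = +90, y = 0, z = +56 mm in the jug's frame: an upright bar 12 mm thick (jug y), 22 mm wide (jug x), reaching from z = 10 to 76 mm. 38 mm of free space between it and the jug's body, bridged at top and bottom.
- walnut0_center (a point): Centre of walnut 0, a brown ball of 26 mm, 10 g, at first in the jug.
- walnut1_center (a point): Centre of walnut 1, a brown ball of 26 mm, 10 g, at first in the jug.
- walnut2_center (a point): Centre of walnut 2, a brown ball of 26 mm, 10 g, at first in the jug.
- walnut3_center (a point): Centre of walnut 3, a brown ball of 26 mm, 10 g, at first in the jug.
- fig0_center (a point): Centre of dried fig 0, a dark brown disc of 30 mm diameter and 16 mm thick, 12 g, lying flat on the counter (centre 8 mm up). Two to four figs are there; an absent one has no pose.
- fig1_center (a point): Centre of dried fig 1, a dark brown disc of 30 mm diameter and 16 mm thick, 12 g, lying flat on the counter (centre 8 mm up). Two to four figs are there; an absent one has no pose.
- fig2_center (a point): Centre of dried fig 2, a dark brown disc of 30 mm diameter and 16 mm thick, 12 g, lying flat on the counter (centre 8 mm up). Two to four figs are there; an absent one has no pose.
- fig3_center (a point): Centre of dried fig 3, a dark brown disc of 30 mm diameter and 16 mm thick, 12 g, lying flat on the counter (centre 8 mm up). Two to four figs are there; an absent one has no pose.
- keypad: The scale's key pad, black, 85 (x) x 225 (y) mm, 24 mm high, fixed to the counter; origin at the centre of its underside. Three grey spring keys stand in a row along its y, 70 mm apart, in any order, each on a dark plate 2 mm thick.
- round_top (a point): Centre of the top of the round key (on), 24 mm diameter, 16 mm above the pad's top.
- round_key (a joint): Travel of the round key (m): 0 up, 0.006 fully down; springs back; about 2 N to start it, 5 N to hold it fully down.
- square_top (a point): Centre of the top of the square key (zero), 32 x 32 mm, 16 mm above the pad's top.
- square_key (a joint): Travel of the square key (m): 0 up, 0.006 fully down; springs back; about 2 N to start it, 5 N to hold it fully down.
- bar_top (a point): Centre of the top of the long bar key (hold), 54 mm (pad's x) x 18 mm, 16 mm above the pad's top.
- bar_key (a joint): Travel of the bar key (m): 0 up, 0.006 fully down; springs back; about 2 N to start it, 5 N to hold it fully down.
- wine: Full dark wine bottle, 74 mm diameter, 290 mm tall, a bystander, to be left alone; origin at the centre of its underside.
- plant: Potted succulent in a white pot, 96 mm wide, about 125 mm tall, a bystander, to be left alone; origin at the centre of its underside.
There are look-alikes about, which are no part of the job. Leave any red or yellow look-alike of the part that bears fig2_center alone.

How it is judged:
On the way, in this order (a step that is already met when the one before it is completed fails the run):
1. the spring arm is drawn well back (past 0.8 rad) (value of joint clip_arm above 0.8 rad), for 0.1 s.
2. the tray lies flat on the scale, flush against the fixed edge, let go (y of tray in the frame of scale between 0.033 and 0.042 m and x of tray in the frame of scale between -0.03 and 0.03 m and z of tray in the frame of scale between 0.033 and 0.04 m and angle between the x axis of tray and the x axis of scale, either way round below 0.06 rad and contact force between the fingers and tray below 0.1 N), for 0.2 s.
3. round key pressed fully, with the tray in place (value of joint round_key above 0.0045 m and y of tray in the frame of scale between 0.033 and 0.042 m and x of tray in the frame of scale between -0.03 and 0.03 m and z of tray in the frame of scale between 0.033 and 0.04 m and angle between the x axis of tray and the x axis of scale, either way round below 0.06 rad), for 0.05 s.
4. then the square key, with the tray in place (value of joint square_key above 0.0045 m and y of tray in the frame of scale between 0.033 and 0.042 m and x of tray in the frame of scale between -0.03 and 0.03 m and z of tray in the frame of scale between 0.033 and 0.04 m and angle between the x axis of tray and the x axis of scale, either way round below 0.06 rad), for 0.05 s.
5. all figs and walnuts in the tray, and the arm presses on it (x of fig0_center in the frame of tray between -0.078 and 0.078 m and y of fig0_center in the frame of tray between -0.046 and 0.046 m and z of fig0_center in the frame of tray between 0 and 0.05 m and x of fig1_center in the frame of tray between -0.078 and 0.078 m and y of fig1_center in the frame of tray between -0.046 and 0.046 m and z of fig1_center in the frame of tray between 0 and 0.05 m and x of fig2_center in the frame of tray between -0.078 and 0.078 m and y of fig2_center in the frame of tray between -0.046 and 0.046 m and z of fig2_center in the frame of tray between 0 and 0.05 m and x of fig3_center in the frame of tray between -0.078 and 0.078 m and y of fig3_center in the frame of tray between -0.046 and 0.046 m and z of fig3_center in the frame of tray between 0 and 0.05 m and x of walnut0_center in the frame of tray between -0.078 and 0.078 m and y of walnut0_center in the frame of tray between -0.046 and 0.046 m and z of walnut0_center in the frame of tray between 0 and 0.05 m and x of walnut1_center in the frame of tray between -0.078 and 0.078 m and y of walnut1_center in the frame of tray between -0.046 and 0.046 m and z of walnut1_center in the frame of tray between 0 and 0.05 m and x of walnut2_center in the frame of tray between -0.078 and 0.078 m and y of walnut2_center in the frame of tray between -0.046 and 0.046 m and z of walnut2_center in the frame of tray between 0 and 0.05 m and x of walnut3_center in the frame of tray between -0.078 and 0.078 m and y of walnut3_center in the frame of tray between -0.046 and 0.046 m and z of walnut3_center in the frame of tray between 0 and 0.05 m and y of tray in the frame of scale between 0.033 and 0.042 m and x of tray in the frame of scale between -0.03 and 0.03 m and z of tray in the frame of scale between 0.033 and 0.04 m and angle between the x axis of tray and the x axis of scale, either way round below 0.06 rad and contact force between clip_arm and tray above 0.4 N), for 0.2 s.
6. then the bar key pressed fully (value of joint bar_key above 0.0045 m and x of fig0_center in the frame of tray between -0.078 and 0.078 m and y of fig0_center in the frame of tray between -0.046 and 0.046 m and z of fig0_center in the frame of tray between 0 and 0.05 m and x of fig1_center in the frame of tray between -0.078 and 0.078 m and y of fig1_center in the frame of tray between -0.046 and 0.046 m and z of fig1_center in the frame of tray between 0 and 0.05 m and x of fig2_center in the frame of tray between -0.078 and 0.078 m and y of fig2_center in the frame of tray between -0.046 and 0.046 m and z of fig2_center in the frame of tray between 0 and 0.05 m and x of fig3_center in the frame of tray between -0.078 and 0.078 m and y of fig3_center in the frame of tray between -0.046 and 0.046 m and z of fig3_center in the frame of tray between 0 and 0.05 m and x of walnut0_center in the frame of tray between -0.078 and 0.078 m and y of walnut0_center in the frame of tray between -0.046 and 0.046 m and z of walnut0_center in the frame of tray between 0 and 0.05 m and x of walnut1_center in the frame of tray between -0.078 and 0.078 m and y of walnut1_center in the frame of tray between -0.046 and 0.046 m and z of walnut1_center in the frame of tray between 0 and 0.05 m and x of walnut2_center in the frame of tray between -0.078 and 0.078 m and y of walnut2_center in the frame of tray between -0.046 and 0.046 m and z of walnut2_center in the frame of tray between 0 and 0.05 m and x of walnut3_center in the frame of tray between -0.078 and 0.078 m and y of walnut3_center in the frame of tray between -0.046 and 0.046 m and z of walnut3_center in the frame of tray between 0 and 0.05 m and contact force between clip_arm and tray above 0.4 N), for 0.05 s.
At the end, for the whole second after the job is handed in: Every fig and walnut is in the tray; the tray is flat on the plate, flush (4 mm) and parallel (0.06 rad) with the fixed edge, within 30 mm of the middle along it, the arm pressing on it (over 0.4 N); the jug is upright on the trivet (35 mm from its middle); all keys up (all of step 5 and horizontal distance between jug and trivet below 0.035 m and angle between jug's own z axis and vertical below 0.1 rad and height (world z) of jug between 0.003 and 0.011 m and linear speed of each of jug, tray below 0.03 m/s and value of joint each of round_key, square_key, bar_key below 0.002 m); the robot touches nothing.
It fails at once if two keys pressed at once (value of joint each of round_key, square_key above 0.003 m or value of joint each of round_key, bar_key above 0.003 m or value of joint each of square_key, bar_key above 0.003 m).
It fails at once if a bystander moved by more than 30 mm (distance of any of wine, plant from where it was at the start of the episode above 0.03 m).
Of fig0, fig1, fig2, fig3 only 2 to 4 are there at a start; the rules pass over those that are not, and their reading is None.
At some moment in a run one of fig0, fig1, fig2, fig3 may be knocked a few centimetres aside while the robot is not near it.
It also fails if it takes over 210 s, if anything falls off the work surface, if the arm or the gripper's body presses on something with over 40 N, if the wrist force passes 120 N, or if a joint passes its speed limit or range.

## Robot

A 7-joint arm with a two-finger parallel gripper is mounted at the origin on the work surface. World frame = base frame: x ahead of the robot, y to its left, z up, the work surface at z = 0. Lengths are in m, angles in rad, forces in N, time in s.
With the tool pointing down it reaches from about 0.4 to 0.85 m from the base axis. Payload 10.4 kg.
Tool frame: the origin (TCP) lies between the finger pads; the fingertips stand ahead of it and the grasp point (between the pads) lies 3 mm ahead of it (r.tips_ahead is the z of the fingertips in the tool frame, in m); z points along the fingers, y is the line along which they close (so a half turn about z gives the same grasp; the last joint's range is limited). The gripper opens to 87 mm and grips with 3 to 60 N. Pads are 19 mm wide; open, the fingers measure 117 mm over their backs; the gripper's body (75 mm by 190 mm) begins 51 mm behind the grasp point.
Start: joints at [1.22, 0.332, -0.065, 1.46, 0.022, 1.35, -0.088], TCP at [0.201, -0.592, 0.245] pointing down, gripper open.
Joint ranges: [-2.6, 2.6], [-0.5, 2.12], [-1.47, 1.34], [0.16, 2.42], [-1.27, 4.41], [0.06, 2.06], [-2.6, 2.6]. Speed limits (rad/s): [2.22, 2.22, 2.79, 2.79, 3.14, 3.14, 3.14].

## Interface

Orientations are given as a unit quaternion [x, y, z, w].
In Python, from bench import telemetry, camera, get_calibration, r gives the robot as it stands.
- The arm moves only by the tool drive_tool, never from a script. Its argument "series" is one flat list of numbers, 7 for each row, row after row: the turn, a rotation vector about the tool's x, y, z in units of 5 degrees (1.0 is 5 degrees), then the shift along the tool's x, y, z in units of 40 mm (1.0 is 40 mm), then the opening, from -1 (shut) to 1 (fully open). A call has 1 to 10 rows; each row is the pose to reach, as a shift and turn from the pose commanded when the call began, along the tool's axes at that moment; what a row does not reach only later rows make up. A row lasts 1/12 s, in which the tool goes at most 41.7 mm and 7.16 degrees, less where a joint would pass 70% of its speed; a pose out of reach is approached as far as the arm can. A call with a gripper value outside its range is refused whole. The fingers move at their own pace and stop on an object; "grip_force" is the grip in N (left out, the last holds). Time passes only in rows, so rows that repeat a pose let the fingers close. It gives the time, the measured TCP pose, the force, the opening and the grip force at its end, in the units of the state.
- telemetry.read_state(): the state, without advancing time (a new reading comes with each control period).
- camera(name): name is "scene" or "top"; returns the picture (420x560x3 uint8, red, green, blue); there is no depth.
- get_calibration(name): a dict with "fovy" (degrees; the focal length in pixels is half the picture's height over the tangent of half this angle, whatever the lens; pixels are square), "cx", "cy" (the principal point, pixels), "dist" ([k1, k2, p1, p2, k3] as OpenCV has them; the pictures are not rectified), "xyz" and "rotation" of the camera in the world. Camera axes: x right, y up, looking along -z (the intrinsics and any distortion apply to the point x, -y, -z); pixel columns grow to the right and rows downward; lengths in m; the calibration is good to about 2 mm. A picture is of the moment at which its call begins. get_calibration takes no time and is no camera call.
- r.close_job(): hands the job in; it is judged then, once.
The state is a dict: "time": time; "joint_positions": joint angles; "joint_vel": joint speeds; "joint_torque": joint torques, N m; "ee_pos": TCP position; "eef_rot": TCP orientation; "ft_force": force on the tool from outside, world axes, zero at the start; "torque": the same for the moment, N m; "width": finger opening in m; "grip_force": force on a finger pad.
Only numpy, scipy, OpenCV 4.12 (cv2) and the standard library are available. Lean on these libraries where they do the work, as an engineer would, in place of code of your own. Each camera call takes 0.05 s, during which the arm holds its last target. There are 200 camera calls.

## Working session

There is one attempt and no reset: what is moved stays moved. The work goes in short steps, Python scripts to look and compute and a tool call to move; the robot and the scene stay as the last step left them, time stands still between calls to the robot, and variables do not carry over. Pictures are saved under pics/ and viewed, at most 16 in all, crops included, and the job is handed in when it is done.

Besides the shell and the picture viewer there is one more tool, called after "Request:" as a command line: name --argument value ..., lists and objects as JSON in quotes. drive_tool: Moves the arm, as the interface text tells. Its arguments: {"type":"object","properties":{"series":{"type":"array"},"grip_force":{"type":"number"}},"required":["series"]}

```bash
ls; mkdir -p pics
python3 - <<'E'
from bench import telemetry, camera, get_calibration, r
import cv2
s=telemetry.read_state();print(s)
for n in("scene","top"):
    print(get_calibration(n)); cv2.imwrite(f"pics/{n}0.png",cv2.resize(camera(n)[:,:,::-1],None,fx=1.42,fy=1.42,interpolation=cv2.INTER_CUBIC))
print(r.tips_ahead)
E
```

```text
pics
{'time': 0.0, 'joint_positions': array([ 1.22041499,  0.33288428, -0.06473128,  1.46093987,  0.02158642,
        1.34986796, -0.08850316]), 'joint_vel': array([ 2.34391925e-04,  5.70146483e-04, -5.82506690e-05, -2.65792802e-03,
       -7.98321806e-04, -1.29858703e-03,  8.55402321e-04]), 'joint_torque': array([-7.07003874e-04, -6.23249316e+01,  2.40987906e-02, -3.89907110e+01,
       -6.13557757e-02,  3.96310701e-02,  1.52967373e-04]), 'ee_pos': array([ 0.20112106, -0.59138942,  0.24374692]), 'eef_rot': array([ 9.86596094e-01,  1.63179823e-01, -1.34375439e-04, -6.89277613e-04]), 'ft_force': array([0.60960344, 0.35455702, 1.03983132]), 'torque': array([-0.04693315,  0.01230165, -0.06016034]), 'grip_force': 0.0, 'width': 0.0871578614069523}
{'fovy': 45.00556446226937, 'cx': 283.76154657601165, 'cy': 207.81145764371118, 'dist': array([-0.0505978,  0.       ,  0.       ,  0.       ,  0.       ]), 'xyz': array([ 1.37046013, -0.72470843,  0.75416378]), 'rotation': array([0.43477227, 0.19976481, 0.35369755, 0.80371957])}
{'fovy': 55.33894218496419, 'cx': 278.711370066423, 'cy': 209.61280242793026, 'dist': array([-0.02092196,  0.        ,  0.        ,  0.        ,  0.        ]), 'xyz': array([ 0.44723543, -0.02064928,  1.09391788]), 'rotation': array([ 0.04700987, -0.04979101, -0.69551262,  0.7152434 ])}
0.022
```

View pics/scene0.png

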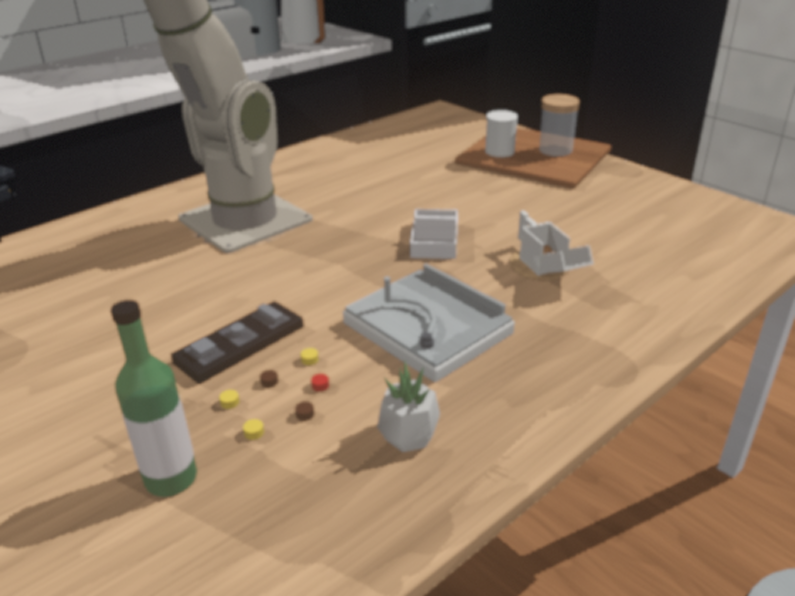

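View pics/top0.png

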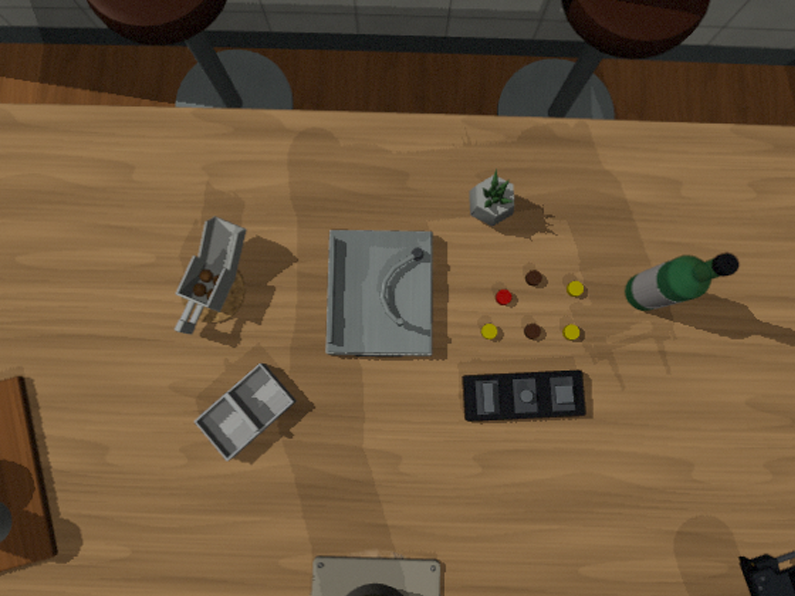

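Overview: scale at (380,292) with the fence on its left (+y) side, pivot at (418,254) and post at (400,322). Tray at (245,412), jug at (212,265) with spout up and right. Pad at (524,396), with keys left to right bar, round, square. Two dark figs at (533,278) and (532,331); the yellow and red ones are decoys. I'll zoom in to measure.

```bash
cat > h.py <<'E'
import numpy as np, cv2
from scipy.spatial.transform import Rotation as R
from bench import telemetry, camera, get_calibration, r
F=np.diag([1.,-1,-1])
def cal(n):
    c=get_calibration(n); f=210/np.tan(np.radians(c["fovy"]/2))
    K=np.array([[f,0,c["cx"]],[0,f,c["cy"]],[0,0,1]])
    return K,np.array(c["dist"]),np.array(c["xyz"]),R.from_quat(c["rotation"]).as_matrix()
def p2w(n,uv,z):
    K,d,t,M=cal(n); q=cv2.undistortPoints(np.array(uv,float).reshape(-1,1,2),K,d)[:,0]
    v=(M@F@np.c_[q,np.ones(len(q))].T).T
    z=np.broadcast_to(z,len(q))
    return t+v*((z-t[2])/v[:,2])[:,None]
def w2p(n,P):
    K,d,t,M=cal(n); X=(np.atleast_2d(P)-t)@M@F
    return cv2.projectPoints(X.reshape(-1,1,3),np.zeros(3),np.zeros(3),K,d)[0][:,0]
def snap(n,name,box=None,k=4):
    im=camera(n)[:,:,::-1]
    if box: im=im[box[1]:box[3],box[0]:box[2]]
    cv2.imwrite(f"pics/{name}.png",cv2.resize(im,None,fx=k,fy=k,interpolation=cv2.INTER_CUBIC))
def rows(pos,yaw_rv=None):
    """shift (units 40mm) & turn (units 5deg) in tool frame from current pose to pos / Rotation"""
    s=telemetry.read_state(); T=R.from_quat(s["eef_rot"])
    sh=T.inv().apply(np.array(pos)-s["ee_pos"])/0.04
    rv=(T.inv()*yaw_rv).as_rotvec(degrees=True)/5 if yaw_rv is not None else np.zeros(3)
    return np.round(rv,3),np.round(sh,3)
def down(a):
    """tool down with tool y (closing line) at world angle a"""
    y=np.array([np.cos(a),np.sin(a),0]); z=np.array([0,0,-1.]); x=np.cross(y,z)
    return R.from_matrix(np.c_[x,y,z])
E
python3 - <<'E'
from h import *
snap("top","a1",(120,145,320,295))
snap("top","a2",(300,145,480,305))
print(telemetry.read_state()["eef_rot"])
E
```

```text
[ 9.86598641e-01  1.63165419e-01 -9.68517423e-05 -3.97017869e-04]
```

View pics/a1.png

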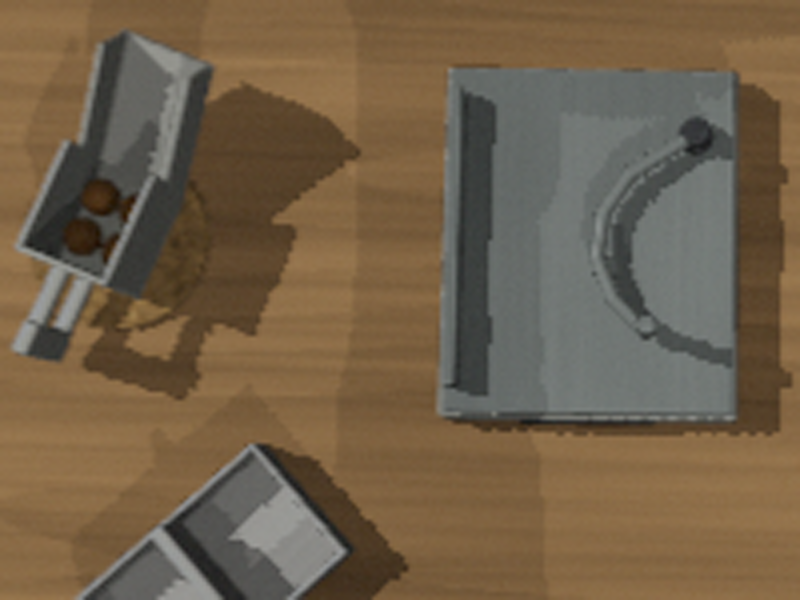

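View pics/a2.png

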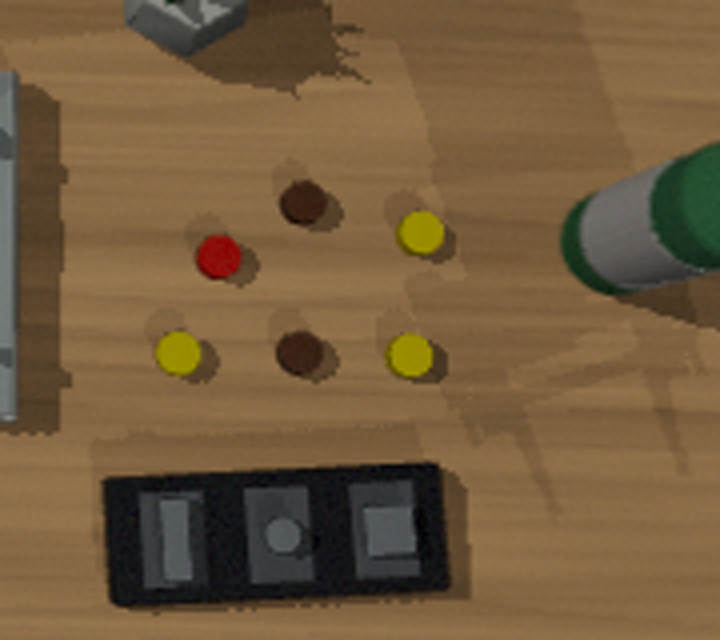

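Crops: in a1 the plate corners are TL(447,70), TR(737,72), BR(735,416) and BL(437,415), post top (647,325), boss (696,133), tray corners (253,446) and (350,550), jug back corners (18,246) and (104,283), handle top (27,335). In a2 the figs are at (303,203) and (300,353), with the keys bar (176,540), round (284,537) and square (391,532).

```bash
cat > m.py <<'E'
from h import *
from scipy.optimize import least_squares
A=lambda p:(np.array(p,float)+.5)/4-.5+[120,145]
B=lambda p:(np.array(p,float)+.5)/4-.5+[300,145]
C=lambda p:(np.array(p,float)+.5)/1.42-.5
def fit(loc,uv,g):
    loc=np.array(loc)/1000;uv=np.array(uv)
    def W(q): c,s=np.cos(q[2]),np.sin(q[2]); return loc@np.array([[c,s,0],[-s,c,0],[0,0,1]])+[q[0],q[1],0]
    S=least_squares(lambda q:(w2p("top",W(q))-uv).ravel(),g)
    print(np.round(S.x,4),"res px",np.round(S.fun.reshape(-1,2),1).tolist()); return S.x
print("scale");fit([[120,-100,36],[-120,-100,36],[120,100,36],[-120,100,36],[70,-70,48],[-60,-30,96]],A([[737,72],[735,416],[447,70],[437,415],[696,133],[647,325]]),[.6,0,0])
w0=p2w("top",np.r_[A([[253,446],[350,550]]),C([[229,459],[197,421]])],.036);print("tray corners",w0.round(4).tolist())
t=fit([[80,48,36],[80,-48,36],[-80,-48,36],[-80,48,36]],np.r_[C([[197,421]]),A([[253,446],[350,550]]),C([[229,459]])],[.45,.2,.8])
print("jug");fit([[41,-32,78],[41,32,78],[90,0,82]],A([[18,246],[104,283],[29,333]])[[1,0,2]] if 0 else A([[104,283],[18,246],[29,333]]),[.6,.3,2.8])
print("jugline",p2w("top",A([[18,246],[104,283],[66,142],[160,178],[125,32],[212,68],[12,347],[25,318]]),[.078]*4+[.09]*2+[.082]*2).round(3).tolist())
print("figs",p2w("top",B([[303,203],[300,353]]),.014).round(4).tolist())
print("keys bar round square",p2w("top",B([[176,540],[284,537],[391,532]]),.040).round(4).tolist())
print("pad",p2w("top",B([[104,478],[436,462],[448,588],[114,605]]),[.024,.024,.024,.024]).round(3).tolist())
print("trivet edge",p2w("top",A([[213,240],[130,330]]),.006).round(3).tolist())
E
python3 m.py
```

```text
scale
[0.6052 0.0075 0.0233] res px [[0.9, -1.3], [1.8, 1.5], [-0.4, -1.3], [0.2, 1.4], [0.3, 0.4], [-2.6, -0.8]]
tray corners [[0.4628, 0.2252, 0.036], [0.3974, 0.1582, 0.036], [0.2902, 0.2713, 0.036], [0.3559, 0.3341, 0.036]]
[0.3769 0.248  0.7851] res px [[-0.4, -17.1], [-17.1, -2.3], [-0.6, 16.9], [17.7, 2.1]]
jug
[ 0.5029  0.3617 -0.1931] res px [[-2.9, 10.0], [-5.5, 13.8], [8.4, -24.0]]
jugline [[0.585, 0.374, 0.078], [0.563, 0.317, 0.078], [0.654, 0.348, 0.078], [0.632, 0.286, 0.078], [0.725, 0.311, 0.09], [0.703, 0.254, 0.09], [0.52, 0.371, 0.082], [0.539, 0.364, 0.082]]
figs [[0.6431, -0.2868, 0.014], [0.54, -0.2842, 0.014]]
keys bar round square [[0.4137, -0.1965, 0.04], [0.4175, -0.2669, 0.04], [0.4225, -0.3369, 0.04]]
pad [[0.453, -0.151, 0.024], [0.469, -0.372, 0.024], [0.387, -0.379, 0.024], [0.37, -0.159, 0.024]]
trivet edge [[0.603, 0.268, 0.006], [0.539, 0.321, 0.006]]
```

Run:
```python
from h import *
A=lambda p:(np.array(p,float)+.5)/4-.5+[120,145]
C=lambda p:(np.array(p,float)+.5)/1.42-.5
print("post",p2w("top",A([[647,325]]),.096), "scene",p2w("scene",C([[388,280]]),.096))
print("boss",p2w("top",A([[696,133]]),.048))
print("plate",p2w("top",A([[737,72],[735,416],[447,70],[437,415]]),.036).round(4).tolist())
print("fence outer top/bot, inner",p2w("top",A([[450,70],[444,383],[463,90],[456,385]]),.056).round(4).tolist())
print("fence scene px of model", (w2p("scene",[[.605,.0075,.036],[.485,-.0925,.036],[.725,-.0925,.036],[.485,.1075,.036],[.725,.1075,.036]])*1.42).round(0).tolist())
print("figs scene",p2w("scene",C([[304,409],[269,377]]),.014).round(3).tolist())
print("plant",p2w("top",C([[492,205]]),.06),"wine",p2w("top",C([[645,293]]),.0))
print("plate seen px", p2w("scene",C([[345,318],[437,373],[513,322]]),.036).round(3).tolist())
```

```text
post [[ 0.5440009  -0.03046985  0.096     ]] scene [[ 0.55255497 -0.03407654  0.096     ]]
boss [[ 0.67799711 -0.06016959  0.048     ]]
plate [[0.7237, -0.0875, 0.036], [0.4913, -0.0906, 0.036], [0.7194, 0.109, 0.036], [0.4865, 0.1054, 0.036]]
fence outer top/bot, inner [[0.7143, 0.1046, 0.056], [0.5065, 0.0994, 0.056], [0.7009, 0.0954, 0.056], [0.5054, 0.0916, 0.056]]
fence scene px of model [[426.0, 311.0], [340.0, 305.0], [432.0, 366.0], [420.0, 267.0], [514.0, 317.0]]
figs scene [[0.646, -0.289, 0.014], [0.544, -0.286, 0.014]]
plant [[ 0.77125491 -0.19848589  0.06      ]] wine [[ 0.62152111 -0.50973687  0.        ]]
plate seen px [[0.522, -0.11, 0.036], [0.742, -0.099, 0.036], [0.732, 0.095, 0.036]]
```

Run:
```python
from h import *
print(rows([.545,-.030,.14],down(np.radians(-72))))
print(rows([.36,-.33,.20],down(np.radians(-72))))
```

```text
(array([-0.009,  0.001,  0.156]), array([ 12.659, -10.521,   2.61 ]))
(array([-0.009,  0.001,  0.156]), array([ 5.865, -4.911,  1.106]))
```

Request:
drive_tool --series '[0,0,0,3,-2.5,0.5,1,0,0,0,6,-5,1,1,0,0,0,6,-5,1,1,0,0,0,6,-5,1,1,0,0,0,6,-5,1,1,0,0,0,6,-5,1,1,0,0,0,6,-5,1,1,0,0,0,6,-5,1,1,0,0,0,6,-5,1,1,0,0,0,6,-5,1,1]'

```text
time: 1.03
ee_pos: [0.3646, -0.3241, 0.2045]
eef_rot: [0.986, 0.165, -0.0, 0.0]
ft_force: [-1.0, -1.1, 0.2]
width: 0.0868
grip_force: 0.0
```

Request:
drive_tool --series '[0,0,0,6.6,-5.5,1.2,0,0,0,0,6.6,-5.5,1.2,0,0,0,0,6.6,-5.5,1.2,0,0,0,0,6.6,-5.5,1.2,0,0,0,0,6.6,-5.5,1.2,0,0,0,0,6.6,-5.5,1.2,0,0,0,0,6.6,-5.5,1.2,0,0,0,0,6.6,-5.5,1.2,0,0,0,0,6.6,-5.5,1.2,0,0,0,0,6.6,-5.5,1.2,0]'

```text
time: 1.87
ee_pos: [0.5444, -0.0289, 0.1559]
eef_rot: [0.986, 0.165, 0.0, -0.001]
ft_force: [0.6, -0.8, -0.4]
width: 0.0439
grip_force: 0.0
```

Run:
```python
from h import *
s=telemetry.read_state();print(s["time"],s["ee_pos"],s["width"])
print(rows([.545,-.030,.086],down(np.radians(-72))))
```

```text
1.8667 [ 0.54441159 -0.02885358  0.1558523 ] 0.04390508669753325
(array([-0.022, -0.004,  0.201]), array([0.004, 0.035, 1.746]))
```

Request:
drive_tool --series '[0,0,0,0,0,0.6,0,0,0,0,0,0.03,1.2,0,0,0,0,0,0.03,1.75,0,0,0,0,0,0.03,1.75,0,0,0,0,0,0.03,1.75,-1,0,0,0,0,0.03,1.75,-1,0,0,0,0,0.03,1.75,-1,0,0,0,0,0.03,1.75,-1,0,0,0,0,0.03,1.75,-1,0,0,0,0,0.03,1.75,-1]' --grip_force 25

```text
time: 2.7
ee_pos: [0.5413, -0.0287, 0.0874]
eef_rot: [0.986, 0.165, -0.002, -0.002]
ft_force: [-16.2, 17.5, 10.2]
width: 0.0115
grip_force: 10.6
```

Run:
```python
from h import *
s=telemetry.read_state();print(s["time"],s["ee_pos"],s["width"],s["ft_force"],s["grip_force"])
T=R.from_quat(s["eef_rot"]); piv=np.array([.678,-.060]); v=s["ee_pos"][:2]-piv; print(np.hypot(*v),np.degrees(np.arctan2(v[1],v[0])))
for k in range(8):
    f=lambda a:piv+.137*v/np.hypot(*v)@np.array([[np.cos(a),np.sin(a)],[-np.sin(a),np.cos(a)]])
    d=np.r_[f(.17*(k+1))-f(.17*k),0]; print(k,np.round(T.inv().apply(d)/.04,3))
```

```text
2.7 [ 0.54127045 -0.02871691  0.08737279] 0.011494686677011222 [-16.17532268  17.4557623   10.22060995] 10.643755010096356
0.14026262164491557 167.11280279528125
0 [-0.264  0.518 -0.002]
1 [-0.172  0.555 -0.002]
2 [-0.076  0.577 -0.003]
3 [ 0.023  0.581 -0.003]
4 [ 0.121  0.569 -0.003]
5 [ 0.215  0.54  -0.004]
6 [ 0.303  0.496 -0.004]
7 [ 0.383  0.438 -0.004]
```

Request:
drive_tool --series '[0,0,0,-0.026,0.052,0,-1,0,0,0,-0.052,0.104,0,-1,0,0,0,-0.078,0.156,0,-1,0,0,0,-0.104,0.208,0,-1,0,0,0,-0.13,0.26,0,-1,0,0,0,-0.156,0.312,0,-1,0,0,0,-0.182,0.364,0,-1,0,0,0,-0.208,0.416,0,-1,0,0,0,-0.234,0.468,0,-1,0,0,0,-0.26,0.52,0,-1]'

```text
time: 3.53
ee_pos: [0.5372, -0.0512, 0.0872]
eef_rot: [0.986, 0.165, -0.003, -0.003]
ft_force: [-20.9, 15.3, 14.8]
width: 0.0108
grip_force: 25.0
```

Request:
drive_tool --series '[0,0,0,-0.017,0.056,0,-1,0,0,0,-0.034,0.111,0,-1,0,0,0,-0.051,0.167,0,-1,0,0,0,-0.068,0.222,0,-1,0,0,0,-0.085,0.278,0,-1,0,0,0,-0.102,0.333,0,-1,0,0,0,-0.119,0.389,0,-1,0,0,0,-0.136,0.444,0,-1,0,0,0,-0.153,0.5,0,-1,0,0,0,-0.17,0.555,0,-1]'

```text
time: 4.37
ee_pos: [0.5382, -0.0757, 0.0871]
eef_rot: [0.986, 0.165, -0.003, -0.002]
ft_force: [-17.8, 11.1, 11.8]
width: 0.0111
grip_force: 25.0
```

Run:
```python
from h import *
s=telemetry.read_state();print(s["time"],s["ee_pos"],s["width"],s["ft_force"],s["grip_force"])
T=R.from_quat(s["eef_rot"]); piv=np.array([.678,-.060]); v=s["ee_pos"][:2]-piv; print(np.hypot(*v),np.degrees(np.arctan2(v[1],v[0])))
```

```text
4.3667 [ 0.53824254 -0.07566172  0.08713741] 0.011107825094726092 [-17.80318841  11.07110985  11.82277034] 24.982186839915812
0.14063227508570258 -173.6059061010852
```

Request:
drive_tool --series '[0,0,0,-0.012,0.058,0,-1,0,0,0,-0.024,0.116,0,-1,0,0,0,-0.036,0.174,0,-1,0,0,0,-0.048,0.232,0,-1,0,0,0,-0.06,0.29,0,-1,0,0,0,-0.072,0.348,0,-1,0,0,0,-0.084,0.406,0,-1,0,0,0,-0.096,0.464,0,-1,0,0,0,-0.108,0.522,0,-1,0,0,0,-0.12,0.58,0,-1]'

```text
time: 5.2
ee_pos: [0.5423, -0.0995, 0.0872]
eef_rot: [0.986, 0.165, -0.002, -0.002]
ft_force: [-12.5, 11.5, 7.5]
width: 0.0111
grip_force: 25.0
```

Request:
drive_tool --series '[0,0,0,0.002,0.058,0,-1,0,0,0,0.004,0.116,0,-1,0,0,0,0.006,0.174,0,-1,0,0,0,0.008,0.232,0,-1,0,0,0,0.01,0.29,0,-1,0,0,0,0.012,0.348,0,-1,0,0,0,0.014,0.406,0,-1,0,0,0,0.016,0.464,0,-1,0,0,0,0.018,0.522,0,-1,0,0,0,0.02,0.58,0,-1]'

```text
time: 6.03
ee_pos: [0.5504, -0.1217, 0.0872]
eef_rot: [0.986, 0.164, -0.002, -0.002]
ft_force: [-12.4, 11.2, 7.1]
width: 0.0111
grip_force: 25.0
```

Request:
drive_tool --series '[0,0,0,0.012,0.057,0,-1,0,0,0,0.024,0.114,0,-1,0,0,0,0.036,0.171,0,-1,0,0,0,0.048,0.228,0,-1,0,0,0,0.06,0.285,0,-1,0,0,0,0.072,0.342,0,-1,0,0,0,0.084,0.399,0,-1,0,0,0,0.096,0.456,0,-1,0,0,0,0.108,0.513,0,-1,0,0,0,0.12,0.57,0,-1]'

```text
time: 6.87
ee_pos: [0.5624, -0.1418, 0.0872]
eef_rot: [0.986, 0.164, -0.002, -0.002]
ft_force: [-13.2, 9.8, 5.9]
width: 0.0113
grip_force: 25.0
```

Run:
```python
from h import *
s=telemetry.read_state();print(s["time"],s["ee_pos"],s["width"],s["ft_force"],s["grip_force"])
T=R.from_quat(s["eef_rot"]); piv=np.array([.675,-.060]); v=s["ee_pos"][:2]-piv; print(np.hypot(*v),np.degrees(np.arctan2(v[1],v[0])))
```

```text
6.8667 [ 0.56242451 -0.14180482  0.08719778] 0.011315925253035075 [-13.17360651   9.80963858   5.94001623] 24.989962780382484
0.13915915071040297 -143.99535654165902
```

Request:
drive_tool --series '[0,0,0,0.02,0.055,0,-1,0,0,0,0.041,0.109,0,-1,0,0,0,0.062,0.164,0,-1,0,0,0,0.083,0.218,0,-1,0,0,0,0.104,0.272,0,-1,0,0,0,0.125,0.326,0,-1,0,0,0,0.147,0.38,0,-1,0,0,0,0.169,0.434,0,-1,0,0,0,0.191,0.487,0,-1,0,0,0,0.213,0.54,0,-1]'

```text
time: 7.7
ee_pos: [0.5774, -0.1597, 0.0872]
eef_rot: [0.986, 0.164, -0.002, -0.002]
ft_force: [-14.1, 8.7, 7.8]
width: 0.0111
grip_force: 25.0
```

Request:
drive_tool --series '[0,0,0,0.028,0.05,0,-1,0,0,0,0.057,0.1,0,-1,0,0,0,0.086,0.15,0,-1,0,0,0,0.116,0.2,0,-1,0,0,0,0.146,0.25,0,-1,0,0,0,0.177,0.3,0,-1,0,0,0,0.208,0.349,0,-1,0,0,0,0.239,0.398,0,-1,0,0,0,0.271,0.447,0,-1,0,0,0,0.303,0.496,0,-1]'

```text
time: 8.53
ee_pos: [0.5953, -0.1744, 0.0872]
eef_rot: [0.986, 0.164, -0.002, -0.002]
ft_force: [-13.2, 8.6, 6.9]
width: 0.0107
grip_force: 25.0
```

Run:
```python
from h import *
s=telemetry.read_state();print(s["time"],s["ee_pos"],s["width"],s["ft_force"],s["grip_force"])
piv=np.array([.675,-.060]); v=s["ee_pos"][:2]-piv; print(np.hypot(*v),np.degrees(np.arctan2(v[1],v[0])))
T=down(np.radians(-46.0))
for p in ([.3766,.2475,.2],):print(rows(p,T))
p=np.array([.3766,.2475,.2]);c=s["ee_pos"]+[0,0,.1]; print("rib",T.as_quat())
```

```text
8.5333 [ 0.59528006 -0.174393    0.08720312] 0.010712770679265808 [-13.21502864   8.64353402   6.86088988] 24.995223737787455
0.13943108585460837 -124.87245554573045
(array([-0.056,  0.029, -5.017]), array([ -1.763, -11.762,  -2.764]))
rib [0.92718385 0.37460659 0.         0.        ]
```

Request:
drive_tool --series '[0,0,0,0.034,0.044,0,-1,0,0,0,0.068,0.088,0,-1,0,0,0,0.102,0.132,0,-1,0,0,0,0.136,0.175,0,-1,0,0,0,0.17,0.218,0,-1,0,0,0,0.204,0.261,0,-1,0,0,0,0.238,0.304,0,-1,0,0,0,0.273,0.346,0,-1,0,0,0,0.308,0.388,0,-1,0,0,0,0.308,0.388,0,0]'

```text
time: 9.37
ee_pos: [0.613, -0.1858, 0.0874]
eef_rot: [0.986, 0.164, -0.001, -0.001]
ft_force: [-2.5, 2.2, 0.1]
width: 0.0132
grip_force: 1.6
```

Request:
drive_tool --series '[0,0,0,0,0,0,0.3,0,0,0,0,0,-1,0.3,0,0,0,0,0,-2,0.3,0,0,0,0,0,-2.8,0.2,0,0,-5,-2,-12.1,-2.8,0.2,0,0,-5,-2,-12.1,-2.8,0.2,0,0,-5,-2,-12.1,-2.8,0.2,0,0,-5,-2,-12.1,-2.8,0.2,0,0,-5,-2,-12.1,-2.8,0.2,0,0,-5,-2,-12.1,-2.8,0.2]'

```text
time: 10.2
ee_pos: [0.4951, 0.0338, 0.1997]
eef_rot: [0.928, 0.373, 0.001, 0.001]
ft_force: [0.1, 0.3, 0.5]
width: 0.0523
grip_force: 0.0
```

Run:
```python
from h import *
s=telemetry.read_state();print(s["time"],s["ee_pos"],s["width"],s["ft_force"])
T=down(np.radians(-46.0))
print(rows([.3766,.2475,.09],T))
snap("top","b1",(100,150,320,330),3.6)
```

```text
10.2 [0.49508082 0.03379784 0.19974173] 0.052257666435348855 [0.07308995 0.33495978 0.53243706]
(array([ 0.029, -0.013, -0.045]), array([ 1.554, -5.914,  2.731]))
```

View pics/b1.png

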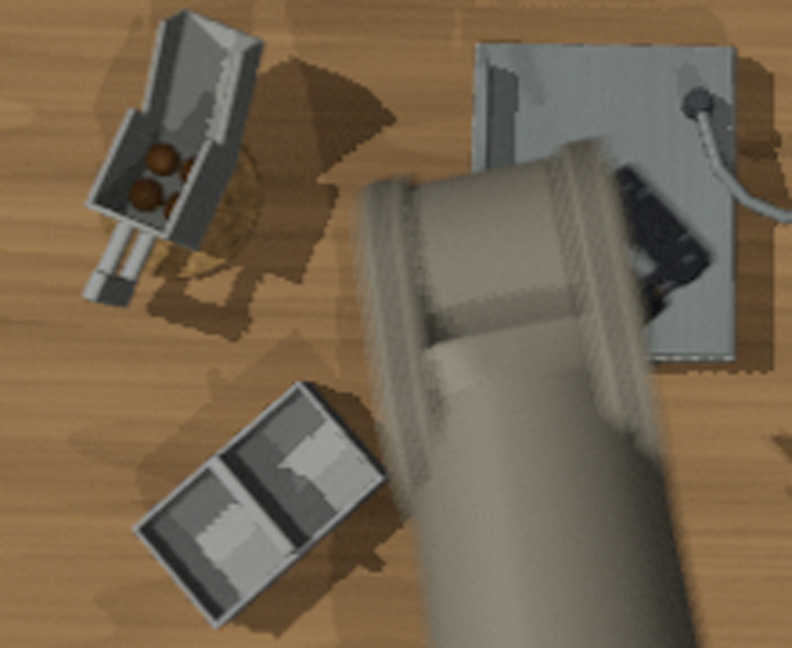

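b1: the arm is drawn back past the plate's right edge. The tray's corners are (300,383), (385,477), (218,625) and (137,528), and the rib centre is about (261,504). It hasn't moved.

Request:
drive_tool --series '[0,0,0,1.55,-5.9,2.6,0.2,0,0,0,1.55,-5.9,2.6,0.2,0,0,0,1.55,-5.9,2.6,0.2,0,0,0,1.55,-5.9,2.6,0.2,0,0,0,1.55,-5.9,2.6,0.2,0,0,0,1.55,-5.9,2.6,0.2,0,0,0,1.55,-5.9,2.6,0.2,0,0,0,1.55,-5.9,2.6,0.2]'

```text
time: 10.92
ee_pos: [0.3751, 0.249, 0.0944]
eef_rot: [0.927, 0.376, 0.0, -0.0]
ft_force: [0.2, -0.3, -0.4]
width: 0.0524
grip_force: 0.0
```

Run:
```python
from h import *
D=lambda p:(np.array(p,float)+.5)/3.6-.5+[100,150]
w=p2w("top",D([[300,383],[385,477],[218,625],[137,528]]),.036);c=w.mean(0);e=w[2]+w[3]-w[0]-w[1]
a=np.degrees(np.arctan2(e[1],e[0]))-180;print(c,a,p2w("top",D([[222,460],[300,547]]),.056))
s=telemetry.read_state();print(s["time"],s["ee_pos"],s["ft_force"])
print(rows([c[0],c[1],.036],down(np.radians(a))))
```

```text
[0.37652258 0.24866336 0.036     ] -46.39449665528011 [[0.40683325 0.2726343  0.056     ]
 [0.34794378 0.21363844 0.056     ]]
10.9167 [0.37506471 0.24902909 0.09439785] [ 0.15798441 -0.25011913 -0.39915192]
(array([-0.007, -0.005,  0.103]), array([0.019, 0.033, 1.46 ]))
```

Request:
drive_tool --series '[0,0,0,0.02,0.03,0.7,0.2,0,0,0,0.02,0.03,1.46,0.2,0,0,0,0.02,0.03,1.46,0,0,0,0,0.02,0.03,1.46,-1,0,0,0,0.02,0.03,1.46,-1,0,0,0,0.02,0.03,1.46,-1,0,0,0,0.02,0.03,1.46,-1,0,0,0,0.02,0.03,1.46,-1,0,0,0,0.02,0.03,0.5,-1,0,0,0,0.02,0.03,-0.5,-1]' --grip_force 30

```text
time: 11.75
ee_pos: [0.3769, 0.2451, 0.1143]
eef_rot: [0.928, 0.373, -0.002, -0.001]
ft_force: [2.0, 0.4, 0.0]
width: 0.0072
grip_force: 0.0
```

Run:
```python
from h import *
s=telemetry.read_state();print(s["time"],s["ee_pos"],s["ft_force"],s["width"])
print(rows([.604,.035,.14],down(.018)))
```

```text
11.75 [0.37692505 0.24509768 0.11434707] [2.03730004 0.43101508 0.04885888] 0.007188313001538079
(array([-0.049,  0.028, -9.44 ]), array([ 0.455,  7.719, -0.665]))
```

The fingers were still closing when the lift began, so they missed the rib. Repeating with a longer dwell.

Request:
drive_tool --series '[0,0,0,0,0,0,-0.2,0,0,0,0,0,0,-0.2,0,0,0,0,0,0.2,-0.2,0,0,0,0,0,0.4,-0.2,0,0,0,0,0,0.6,-0.2,0,0,0,0,0,1.3,-0.2,0,0,0,0,0,1.95,-0.2,0,0,0,0,0,1.95,-1,0,0,0,0,0,1.95,-1,0,0,0,0,0,1.95,-1]'

```text
time: 12.58
ee_pos: [0.3784, 0.2461, 0.0368]
eef_rot: [0.928, 0.373, -0.0, -0.0]
ft_force: [0.8, -0.3, 1.2]
width: 0.0224
grip_force: 0.0
```

Request:
drive_tool --series '[0,0,0,0,0,0,-1,0,0,0,0,0,0,-1,0,0,0,0,0,0,-1,0,0,0,0,0,0,-1]'

```text
time: 12.92
ee_pos: [0.3792, 0.246, 0.0376]
eef_rot: [0.928, 0.373, 0.001, 0.0]
ft_force: [-1.6, -0.2, 8.1]
width: 0.0096
grip_force: 30.0
```

Run:
```python
from h import *
s=telemetry.read_state();print(s["time"],s["ee_pos"],s["ft_force"],s["width"],s["grip_force"],s["eef_rot"])
print(rows([.604,.035,.14],down(.018)))
```

```text
12.9167 [0.37923311 0.24602813 0.0375815 ] [-1.61777984 -0.20454545  8.05018186] 0.009643781208789814 30.00099149532616 [9.27923281e-01 3.72770080e-01 9.16735277e-04 1.05676858e-04]
(array([ 0.017, -0.013, -9.452]), array([ 0.412,  7.699, -2.553]))
```

Request:
drive_tool --series '[0,0,0,0,0,-1,-1,0,0,0,0,0,-2,-1,0,0,-1.4,0.05,1,-2.6,-1,0,0,-2.8,0.1,2,-2.6,-1,0,0,-4.2,0.2,3,-2.6,-1,0,0,-5.6,0.2,4,-2.6,-1,0,0,-7,0.3,5,-2.6,-1,0,0,-8.4,0.4,6,-2.6,-1,0,0,-9.45,0.41,7,-2.6,-1,0,0,-9.45,0.41,7.7,-2.6,-1]'

```text
time: 13.75
ee_pos: [0.6056, 0.0304, 0.1404]
eef_rot: [0.7, 0.715, -0.0, 0.001]
ft_force: [0.9, -0.6, -1.3]
width: 0.0098
grip_force: 30.0
```

Run:
```python
from h import *
s=telemetry.read_state();print(s["time"],s["ee_pos"],s["ft_force"],s["width"],s["grip_force"],s["eef_rot"])
print(rows([.604,.035,.10],down(.018)))
snap("scene","b2",(200,130,400,280))
```

```text
13.75 [0.6056315  0.03038193 0.14039901] [ 0.86137539 -0.55403803 -1.25876654] 0.009828909782846637 29.99880137387663 [ 6.99531676e-01  7.14601318e-01 -2.40880227e-04  5.77641535e-04]
(array([0.005, 0.013, 0.038]), array([ 0.117, -0.039,  1.01 ]))
```

View pics/b2.png

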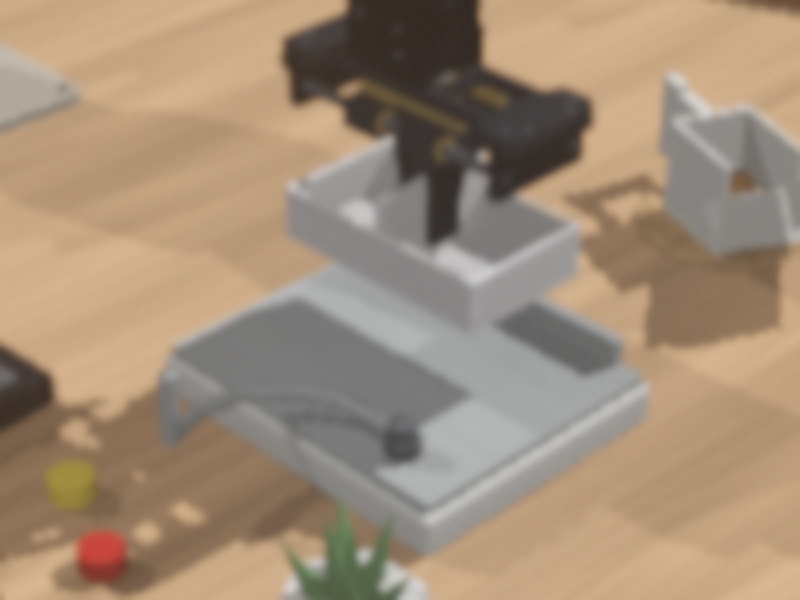

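b2: the tray hangs level in the gripper above the plate, parallel to the fence, and the arm is still drawn back. Lowering it next, then sliding it to the fence.

Request:
drive_tool --series '[0,0,0,0.05,-0.04,0.5,-1,0,0,0,0.1,-0.04,1,-1,0,0,0,0.12,-0.04,1.3,-1,0,0,0,0.12,-0.04,1.5,-1,0,0,0,0.12,-0.04,1.6,-1,0,0,0,0.16,-0.04,1.62,-1,0,0,0,0.2,-0.04,1.64,-1,0,0,0,0.24,-0.04,1.64,-1,0,0,0,0.28,-0.04,1.64,-1,0,0,0,0.3,-0.04,1.64,-1]'

```text
time: 14.63
ee_pos: [0.6021, 0.0466, 0.0756]
eef_rot: [0.701, 0.713, 0.0, 0.001]
ft_force: [-0.0, -1.6, -0.9]
width: 0.0098
grip_force: 30.0
```

Request:
drive_tool --series '[0,0,0,0.02,0,0,-1,0,0,0,0.04,0,0,-1,0,0,0,0.06,0,0,-1,0,0,0,0.08,0,0,-1,0,0,0,0.1,0,0,-1,0,0,0,0.1,0,0,-1]'

```text
time: 15.13
ee_pos: [0.6021, 0.0468, 0.0754]
eef_rot: [0.702, 0.712, -0.002, 0.002]
ft_force: [-2.1, -11.0, 6.1]
width: 0.0097
grip_force: 30.0
```

Run:
```python
from h import *
s=telemetry.read_state();print(s["time"],s["ee_pos"],s["ft_force"],s["width"],s["grip_force"],s["eef_rot"])
```

```text
15.1333 [0.60210483 0.04679957 0.0753918 ] [ -2.14351617 -10.99022692   6.06087132] 0.009658872968657358 30.00080675818026 [ 0.7018012   0.71236885 -0.00165171  0.00172291]
```

Request:
drive_tool --series '[0,0,0,0,0,0.03,-1,0,0,0,0,0,0.05,-1,0,0,0,0,0,0.05,-1,0,0,0,0,0,0.05,-0.7,0,0,0,0,0,0.05,-0.5,0,0,0,0,0,0.05,-0.3,0,0,0,0,0,0.05,-0.3,0,0,0,0,0,0.05,-0.3,0,0,0,0,0,-0.5,-0.3,0,0,0,0,0,-1,-0.3]'

```text
time: 15.97
ee_pos: [0.6008, 0.0508, 0.1146]
eef_rot: [0.7, 0.714, -0.001, -0.001]
ft_force: [-0.1, 0.6, 0.6]
width: 0.0302
grip_force: 0.0
```

Request:
drive_tool --series '[0,0,0,0,0,-1,-0.3,0,0,0,0,0,-2,-0.5,0,0,0,-4,-3,-2,-1,0,0,0,-4,-3,-2,-1,0,0,0,-4,-3,-2,-1,0,0,0,-4,-3,-2,-1,0,0,0,-4,-3,-2,-1,0,0,0,-4,-3,-2,-1]'

```text
time: 16.63
ee_pos: [0.481, -0.1181, 0.1946]
eef_rot: [0.704, 0.711, -0.002, 0.0]
ft_force: [1.1, -0.7, -0.5]
width: 0.0008
grip_force: 0.0
```

Run:
```python
from h import *
s=telemetry.read_state();print(s["time"],s["ee_pos"],s["ft_force"],s["width"],s["grip_force"],s["eef_rot"])
print(rows([.4175,-.2665,.10],down(-1.25)),rows([.4175,-.2665,.10]))
snap("top","b3",(220,155,460,305),3.3)
```

```text
16.6333 [ 0.48103505 -0.11808529  0.1945878 ] [ 1.06787374 -0.72855311 -0.49224947] 0.00076543255692517 0.0 [ 7.03647474e-01  7.10546500e-01 -1.93925535e-03  3.77201176e-04]
(array([2.0000e-03, 4.8000e-02, 1.4436e+01]), array([-3.687, -1.619,  2.38 ])) (array([0., 0., 0.]), array([-3.687, -1.619,  2.38 ]))
```

View pics/b3.png

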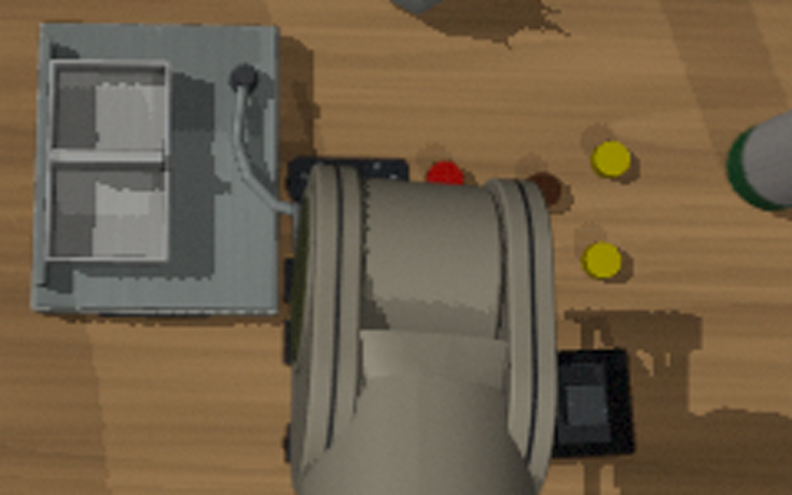

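b3: the tray sits parallel and flush against the fence, and the arm is on its way closing. Next: the round key.

Request:
drive_tool --series '[0,0,0,-3.69,-1.62,0,-1,0,0,0,-3.69,-1.62,0,-1,0,0,0,-3.69,-1.62,0,-1,0,0,0,-3.69,-1.62,0,-1,0,0,0,-3.69,-1.62,1.5,-1,0,0,0,-3.69,-1.62,2.38,-1,0,0,0,-3.69,-1.62,2.6,-1,0,0,0,-3.69,-1.62,2.6,-1,0,0,0,-3.69,-1.62,2.6,-1,0,0,0,-3.69,-1.62,2.6,-1]'

```text
time: 17.52
ee_pos: [0.424, -0.26, 0.0926]
eef_rot: [0.7, 0.714, 0.0, 0.001]
ft_force: [0.5, -0.5, -0.2]
width: 0.0004
grip_force: 0.0
```

Run:
```python
from h import *
s=telemetry.read_state();print(s["time"],s["ee_pos"],s["ft_force"])
print(rows([.4175,-.2665,.054]))
snap("scene","b4",(90,170,340,340),3.2)
```

```text
17.5167 [ 0.42404048 -0.26004494  0.09261983] [ 0.46112415 -0.48815099 -0.17860516]
(array([0., 0., 0.]), array([-0.157, -0.169,  0.965]))
```

View pics/b4.png

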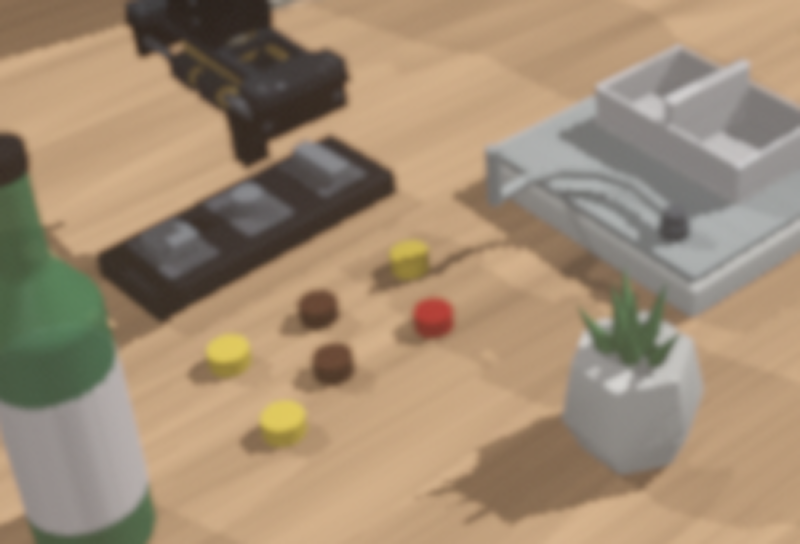

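b4: the fingertips hover over the pad's middle (round) key. The far dark fig has shifted (now at (332,362)), so I'll re-measure it later.

Request:
drive_tool --series '[0,0,0,-0.1,-0.1,0,-1,0,0,0,-0.1,-0.1,0,-1,0,0,0,-0.1,-0.1,0,-1]'

```text
time: 17.82
ee_pos: [0.4186, -0.2652, 0.0919]
eef_rot: [0.701, 0.713, -0.0, 0.001]
ft_force: [-0.4, -0.1, -0.2]
width: 0.0008
grip_force: 0.0
```

Run:
```python
from h import *
s=telemetry.read_state();print(s["time"],s["ee_pos"],s["ft_force"])
print(rows([.4175,-.2665,.054]))
```

```text
17.8167 [ 0.41859398 -0.26518782  0.09185629] [-0.40360279 -0.12615247 -0.209214  ]
(array([0., 0., 0.]), array([-0.031, -0.029,  0.946]))
```

Good. Press to a little beyond full travel, hold, and lift.

Request:
drive_tool --series '[0,0,0,0,0,0.4,-1,0,0,0,0,0,0.6,-1,0,0,0,0,0,0.7,-1,0,0,0,0,0,0.8,-1,0,0,0,0,0,0.9,-1,0,0,0,0,0,0.95,-1,0,0,0,0,0,1,-1,0,0,0,0,0,1,-1]'

```text
time: 18.48
ee_pos: [0.4186, -0.2645, 0.0555]
eef_rot: [0.701, 0.713, -0.002, -0.0]
ft_force: [-26.4, 14.1, 68.8]
width: 0.0006
grip_force: 34.6
```

Request:
drive_tool --series '[0,0,0,0,0,-0.5,-1,0,0,0,0,0,-1,-1,0,0,0,0,0,-1,-1]'

```text
time: 18.73
ee_pos: [0.4206, -0.2653, 0.0946]
eef_rot: [0.701, 0.714, 0.0, 0.003]
ft_force: [0.3, -1.0, -0.3]
width: 0.0004
grip_force: 0.0
```

Run:
```python
from h import *
s=telemetry.read_state();print(s["time"],s["ee_pos"],s["ft_force"])
print(rows([.4220,-.3365,.085]))
```

```text
18.7333 [ 0.42063763 -0.26533494  0.09460165] [ 0.260538   -0.99499275 -0.34915268]
(array([0., 0., 0.]), array([-1.779,  0.   ,  0.246]))
```

Request:
drive_tool --series '[0,0,0,-0.9,0,0,-1,0,0,0,-1.75,0,0,-1,0,0,0,-1.75,0,0,-1,0,0,0,-1.75,0,0,-1,0,0,0,-1.75,0,0.4,-1,0,0,0,-1.75,0,0.7,-1,0,0,0,-1.75,0,0.8,-1,0,0,0,-1.75,0,0.88,-1,0,0,0,-1.75,0,0.94,-1,0,0,0,-1.75,0,0.94,-1]'

```text
time: 19.57
ee_pos: [0.4197, -0.3333, 0.056]
eef_rot: [0.7, 0.714, -0.001, -0.001]
ft_force: [-14.2, 10.0, 36.2]
width: 0.0003
grip_force: 18.3
```

Run:
```python
from h import *
s=telemetry.read_state();print(s["time"],s["ee_pos"],s["ft_force"])
```

```text
19.5667 [ 0.41966052 -0.33332861  0.05597221] [-14.18157697  10.02064999  36.19689195]
```

Request:
drive_tool --series '[0,0,0,0,0,0,-1,0,0,0,0,0,-0.5,-1,0,0,0,0,0,-1.5,0,0,0,0,0,0,-2.5,0,0,0,0,0,2,-2.5,0,0,0,0,0,2,-2.5,0,0,0,0,0,2,-2.5,0]'

```text
time: 20.15
ee_pos: [0.5056, -0.3303, 0.1541]
eef_rot: [0.699, 0.715, 0.002, 0.001]
ft_force: [-0.2, 1.3, -1.0]
width: 0.0262
grip_force: 0.0
```

Run:
```python
from h import *
s=telemetry.read_state();print(s["time"],s["ee_pos"],s["width"],s["ft_force"])
for n in("top","scene"):
    im=camera(n); hsv=cv2.cvtColor(im,cv2.COLOR_RGB2HSV)
    m=((hsv[...,2]<100)&(hsv[...,1]>80)&((hsv[...,0]<14)|(hsv[...,0]>170))).astype(np.uint8)
    k,l,st,c=cv2.connectedComponentsWithStats(m)
    for i in range(1,k):
        w=p2w(n,[c[i]],.010)[0]
        if 20<st[i,4]<250 and .4<w[0]<.8 and -.5<w[1]<0: print(n,c[i].round(1),st[i].tolist(),w.round(4))
```

```text
20.15 [ 0.50560165 -0.33027949  0.15414507] 0.02617489976162122 [-0.20026705  1.31428052 -1.02185269]
top [383.9 212.2] [379, 207, 11, 12, 93] [ 0.5978 -0.311   0.01  ]
top [374.7 232.9] [369, 228, 12, 11, 95] [ 0.5403 -0.2853  0.01  ]
scene [194.6 237.2] [175, 227, 38, 21, 105] [ 0.4553 -0.2125  0.01  ]
scene [188.8 268.8] [184, 266, 11, 6, 46] [ 0.5497 -0.2912  0.01  ]
scene [193.6 286.3] [189, 284, 10, 6, 43] [ 0.6078 -0.3168  0.01  ]
```

Run:
```python
from h import *
print(rows([.5403,-.2853,.025],down(.0)))
```

```text
(array([-0.002, -0.018,  0.239]), array([1.127, 1.012, 3.198]))
```

Request:
drive_tool --series '[0,0,0,1.13,1.01,1,0.05,0,0,0,1.13,1.01,2,0.05,0,0,0,1.13,1.01,2,0.05,0,0,0,1.13,1.01,2,0.05,0,0,0,1.13,1.01,2,0.05,0,0,0,1.13,1.01,2.6,0.05,0,0,0,1.13,1.01,3.17,0.05,0,0,0,1.13,1.01,3.17,0.05,0,0,0,1.13,1.01,3.17,-0.6,0,0,0,1.13,1.01,3.17,-1]' --grip_force 15

```text
time: 21.08
ee_pos: [0.5399, -0.2884, 0.0289]
eef_rot: [0.701, 0.713, 0.0, 0.001]
ft_force: [0.7, 0.3, 0.4]
width: 0.039
grip_force: 0.0
```

Request:
drive_tool --series '[0,0,0,0,0,0,-1,0,0,0,0,0,0,-1,0,0,0,0,0,0,-1,0,0,0,0,0,-1,-1,0,0,0,0,0,-2,-1,0,0,0,0,0,-3.4,-1,0,0,0,0,0,-3.4,-1,0,0,0,0,0,-3.4,-1]'

```text
time: 21.75
ee_pos: [0.5417, -0.2878, 0.1685]
eef_rot: [0.701, 0.713, 0.001, 0.004]
ft_force: [0.8, -0.3, 0.4]
width: 0.0291
grip_force: 15.0
```

Run:
```python
from h import *
s=telemetry.read_state();print(s["time"],s["ee_pos"],s["ft_force"],s["width"],s["grip_force"])
print(rows([.562,.048,.16],down(.018)))
```

```text
21.75 [ 0.54173037 -0.28777227  0.16853816] [ 0.79077081 -0.26144373  0.3769054 ] 0.029117109672946038 14.999872148036957
(array([0.083, 0.053, 0.001]), array([8.385, 0.657, 0.18 ]))
```

Request:
drive_tool --series '[0,0,0,8.35,0.4,0.1,-1,0,0,0,8.35,0.4,0.1,-1,0,0,0,8.35,0.4,0.1,-1,0,0,0,8.35,0.4,0.1,-1,0,0,0,8.35,0.4,0.1,-1,0,0,0,8.35,0.4,0.1,-1,0,0,0,8.35,0.4,0.1,-1,0,0,0,8.35,0.4,0.1,-1,0,0,0,8.35,0.4,0.1,-1,0,0,0,8.35,0.4,1,-1]'

```text
time: 22.58
ee_pos: [0.5525, 0.0516, 0.1278]
eef_rot: [0.699, 0.715, 0.004, 0.003]
ft_force: [1.3, -1.4, -0.3]
width: 0.0294
grip_force: 15.0
```

Run:
```python
from h import *
s=telemetry.read_state();print(s["time"],s["ee_pos"],s["ft_force"],s["width"],s["grip_force"])
print(rows([.556,.046,.103],down(.018)))
```

```text
22.5833 [0.55251825 0.05161115 0.12782094] [ 1.31855755 -1.388791   -0.28966757] 0.029409957534019378 14.998975843191147
(array([ 0.112, -0.01 ,  0.067]), array([-0.143,  0.078,  0.621]))
```

Request:
drive_tool --series '[0,0,0,-0.08,0.06,0.4,-1,0,0,0,-0.08,0.06,0.6,-1,0,0,0,-0.08,0.06,0.6,-1,0,0,0,-0.08,0.06,0.6,-0.15,0,0,0,-0.08,0.06,0.6,-0.15,0,0,0,-0.08,0.06,0.6,-0.15,0,0,0,-0.08,0.06,0.6,-0.15,0,0,0,-0.08,0.06,-0.9,0,0,0,0,-4,0.5,-0.9,0,0,0,0,-4,0.5,-0.9,0]'

```text
time: 23.42
ee_pos: [0.5638, -0.0363, 0.1529]
eef_rot: [0.699, 0.715, 0.002, 0.002]
ft_force: [0.9, -1.8, 0.2]
width: 0.0427
grip_force: 0.0
```

```bash
cat > figs.py <<'E'
from h import *
s=telemetry.read_state();print(s["time"],s["ee_pos"],s["width"],s["ft_force"])
for n in("top","scene"):
    im=camera(n); hsv=cv2.cvtColor(im,cv2.COLOR_RGB2HSV)
    m=((hsv[...,2]<100)&(hsv[...,1]>80)&((hsv[...,0]<14)|(hsv[...,0]>170))).astype(np.uint8)
    k,l,st,c=cv2.connectedComponentsWithStats(m)
    for i in range(1,k):
        w=p2w(n,[c[i]],.010)[0]
        if 20<st[i,4]<250 and .4<w[0]<.8 and -.5<w[1]<.25: print(n,c[i].round(1),st[i].tolist(),w.round(4))
E
python3 figs.py;python3 - <<'E'
from h import *
print(rows([.598,-.311,.12],down(.0)))
E
```

```text
23.4167 [ 0.56383452 -0.03625046  0.15291996] 0.04272065412471569 [ 0.91216817 -1.82633304  0.15769246]
top [383.9 212.3] [378, 207, 12, 11, 93] [ 0.5975 -0.311   0.01  ]
top [353.7 212.2] [349, 210, 11, 5, 34] [ 0.5953 -0.2281  0.01  ]
top [251.6 223.3] [247, 218, 11, 11, 88] [0.557  0.0497 0.01  ]
scene [151.9 257. ] [137, 244, 29, 24, 97] [ 0.4526 -0.3319  0.01  ]
scene [193.  279.2] [189, 278, 9, 4, 24] [ 0.5869 -0.3043  0.01  ]
scene [193.5 286.4] [189, 284, 10, 6, 44] [ 0.6078 -0.317   0.01  ]
(array([0.024, 0.045, 0.094]), array([-6.62 ,  0.802,  0.803]))
```

Request:
drive_tool --series '[0,0,0,-6.62,0.8,0,0,0,0,0,-6.62,0.8,0.8,0,0,0,0,-6.62,0.8,0.8,0,0,0,0,-6.62,0.8,0.8,0,0,0,0,-6.62,0.8,0.8,0,0,0,0,-6.62,0.8,0.8,0,0,0,0,-6.62,0.8,0.8,0,0,0,0,-6.62,0.8,0.8,0,0,0,0,-6.62,0.8,1.3,0,0,0,0,-6.62,0.8,1.8,0]'

```text
time: 24.35
ee_pos: [0.6002, -0.3024, 0.0788]
eef_rot: [0.701, 0.713, 0.001, 0.001]
ft_force: [-0.1, 0.3, -0.4]
width: 0.0433
grip_force: 0.0
```

Run:
```python
from h import *
camera("top")
s=telemetry.read_state();print(s["time"],s["ee_pos"],s["width"])
print(rows([.5975,-.311,.026],down(.0)))
```

```text
24.4 [ 0.59774545 -0.30123692  0.07357918] 0.043647578557949505
(array([-0.037, -0.023,  0.207]), array([-0.246, -0.007,  1.189]))
```

Request:
drive_tool --series '[0,0,0,-0.22,0,0,0,0,0,0,-0.22,0,0.5,0,0,0,0,-0.22,0,1.17,0,0,0,0,-0.22,0,1.17,0,0,0,0,-0.22,0,1.17,-0.6,0,0,0,-0.22,0,1.17,-1,0,0,0,-0.22,0,1.17,-1,0,0,0,-0.22,0,1.17,-1,0,0,0,-0.22,0,1.17,-1,0,0,0,-0.22,0,0,-1]'

```text
time: 25.23
ee_pos: [0.5956, -0.3099, 0.0667]
eef_rot: [0.701, 0.713, -0.002, -0.005]
ft_force: [0.3, -0.4, -1.5]
width: 0.0286
grip_force: 15.0
```

Request:
drive_tool --series '[0,0,0,0,0,-1,-1,0,0,0,0,0,-2,-1,0,0,0,0,0,-2.4,-1]'

```text
time: 25.48
ee_pos: [0.6015, -0.3113, 0.176]
eef_rot: [0.701, 0.714, 0.001, 0.004]
ft_force: [0.7, -0.8, 0.6]
width: 0.0285
grip_force: 15.0
```

Run:
```python
from h import *
camera("top")
s=telemetry.read_state();print(s["time"],s["ee_pos"],s["width"],s["grip_force"])
print(rows([.556,.046,.15],down(.018)))
```

```text
25.5333 [ 0.60214776 -0.31165842  0.17732263] 0.028847751334056572 14.999850243330002
(array([ 0.103,  0.054, -0.001]), array([ 8.964, -0.999,  0.632]))
```

Request:
drive_tool --series '[0,0,0,8.3,-1,0.3,-1,0,0,0,8.3,-1,0.3,-1,0,0,0,8.3,-1,0.3,-1,0,0,0,8.3,-1,0.3,-1,0,0,0,8.3,-1,0.3,-1,0,0,0,8.3,-1,0.3,-1,0,0,0,8.3,-1,0.3,-1,0,0,0,8.3,-1,0.3,-1,0,0,0,8.3,-1,0.3,-1,0,0,0,8.3,-1,0.5,-1]'

```text
time: 26.37
ee_pos: [0.5538, 0.0236, 0.1504]
eef_rot: [0.699, 0.715, 0.001, 0.001]
ft_force: [0.7, -1.2, -0.0]
width: 0.0288
grip_force: 15.0
```

Run:
```python
from h import *
camera("top")
s=telemetry.read_state();print(s["time"],s["ee_pos"],s["width"],s["grip_force"])
print(rows([.556,.021,.103],down(.018)))
```

```text
26.4167 [0.55310831 0.02069768 0.14772727] 0.029010543256064676 14.99965488910675
(array([0.001, 0.01 , 0.023]), array([0.007, 0.072, 1.118]))
```

Request:
drive_tool --series '[0,0,0,0,0.06,0.6,-1,0,0,0,0,0.06,1.1,-1,0,0,0,0,0.06,1.1,-1,0,0,0,0,0.06,1.1,-0.15,0,0,0,0,0.06,1.1,-0.15,0,0,0,0,0.06,1.1,-0.15,0,0,0,0,0.06,1.1,-0.15,0,0,0,0,0.06,0,-0.2,0,0,0,0,0,-1.2,-0.2,0,0,0,0,0,-2.4,-0.2]'

```text
time: 27.25
ee_pos: [0.553, 0.0205, 0.2318]
eef_rot: [0.7, 0.714, -0.0, -0.0]
ft_force: [1.6, -0.7, -0.4]
width: 0.0351
grip_force: 0.0
```

Request:
drive_tool --series '[0,1,0,1,0.5,0,-0.2,0,2.4,0,2,1,0,-0.2,0,3.8,0,3,1.5,0,-0.2,0,5.2,0,4,2.2,0,-0.2,0,6.6,0,4,2.2,0,-0.2,0,8,0,4,2.2,0,-0.2,0,9.4,0,4,2.2,0,-0.2,0,10.8,0,4,2.2,0,-0.2,0,12,0,4,2.2,0,-0.2,0,12,0,4,2.2,0,-0.2]'

```text
time: 28.08
ee_pos: [0.6395, 0.1768, 0.2253]
eef_rot: [0.609, 0.614, 0.351, -0.359]
ft_force: [-0.0, -2.3, -2.4]
width: 0.0347
grip_force: 0.0
```

Run:
```python
from h import *
camera("top")
s=telemetry.read_state();print(s["time"],s["ee_pos"],s["width"],s["joint_positions"].round(2),R.from_quat(s["eef_rot"]).as_matrix().round(2).tolist())
snap("top","b5",(220,145,360,295),4)
```

```text
28.1333 [0.63918141 0.17885181 0.22733361] 0.034913917277446985 [ 0.84  0.84 -1.11  1.52 -0.35  1.11  0.1 ] [[-0.0, 1.0, -0.01], [0.5, 0.01, 0.87], [0.87, -0.0, -0.5]]
```

View pics/b5.png

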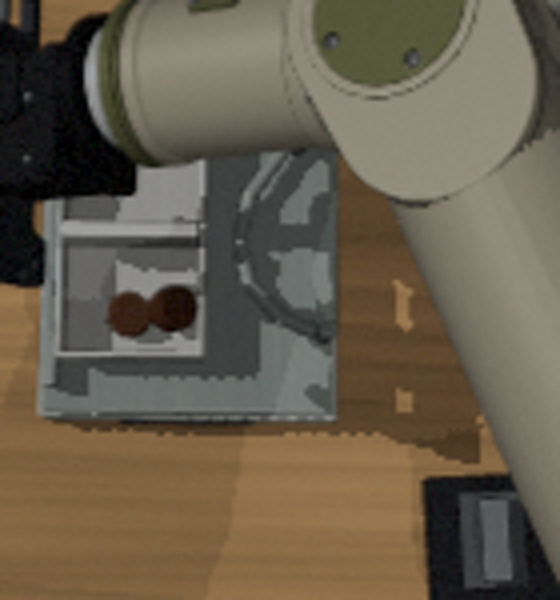

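b5: both dark figs lie in the tray's lower (-x) compartment, and the arm is still closing toward it. The 60° pour posture is reachable.

Run:
```python
from h import *
print(rows([.528,.363,.16],down(np.radians(67.5))))
s=telemetry.read_state();T=R.from_quat(s["eef_rot"]);print(rows([.56,.25,.25],down(0.0)))
```

```text
(array([  6.918, -10.565, -12.023]), array([ 0.798, -2.693,  4.849]))
(array([ -0.111, -11.983,   0.169]), array([ 1.323, -1.943,  1.265]))
```

Request:
drive_tool --series '[0,-1.4,0,0.2,-0.3,0.1,0,0,-2.8,0,0.4,-0.6,0.3,0,0,-4.2,0,0.6,-0.9,0.5,0,0,-5.6,0,0.8,-1.2,0.7,0,0,-7,0,1,-1.5,0.9,0,0,-8.4,0,1.2,-1.8,1.1,0,0,-9.8,0,1.3,-1.94,1.26,0,0,-11.2,0,1.32,-1.94,1.26,0,0,-12,0,1.32,-1.94,1.26,0,0,-12,0,1.32,-1.94,1.26,0]'

```text
time: 29.02
ee_pos: [0.5573, 0.2573, 0.2545]
eef_rot: [0.697, 0.717, 0.002, 0.004]
ft_force: [-0.1, 0.4, -0.2]
width: 0.0436
grip_force: 0.0
```

Request:
drive_tool --series '[0,0,-1.4,0.2,-0.1,0,0,0,0,-2.8,0.6,-0.2,0.2,0,0,0,-4.2,1,-0.3,0.4,0,0,0,-5.6,1.5,-0.4,0.7,0,0,0,-7,2,-0.5,1,0,0,0,-8.4,2.4,-0.6,1.4,0,0,0,-9.8,2.8,-0.8,1.8,0,0,0,-11.2,2.8,-0.8,2.2,0,0,0,-12.6,2.8,-0.8,2.2,0,0,0,-13.4,2.8,-0.8,2.2,0]'

```text
time: 29.85
ee_pos: [0.5255, 0.362, 0.1629]
eef_rot: [0.187, 0.982, 0.001, 0.001]
ft_force: [-0.1, -0.0, -0.1]
width: 0.0436
grip_force: 0.0
```

Run:
```python
from h import *
snap("top","c1",(120,150,270,270),5)
s=telemetry.read_state();print(s["time"],s["ee_pos"],s["width"],s["joint_positions"].round(2))
print(rows([.528,.363,.065],down(np.radians(67.5))))
```

```text
29.9 [0.52587986 0.36191632 0.16341206] 0.043424842711312854 [ 0.05  0.63 -1.04  1.49  0.55  1.33  0.16]
(array([0.027, 0.015, 0.21 ]), array([-0.036,  0.039,  2.46 ]))
```

View pics/c1.png

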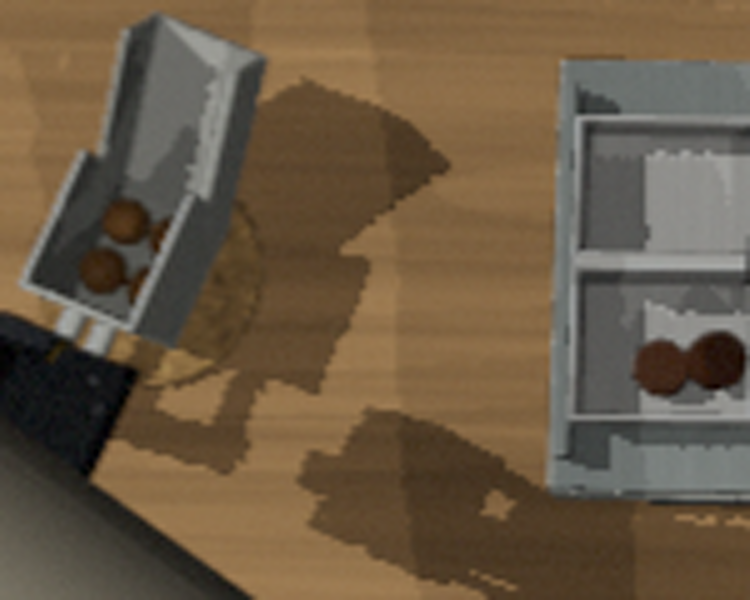

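c1: the gripper sits over the handle, square to the jug, with four walnuts inside. Grasping now.

Request:
drive_tool --series '[0,0,0.2,-0.03,0.03,0.8,0,0,0,0.2,-0.03,0.03,1.6,0,0,0,0.2,-0.03,0.03,2.2,0,0,0,0.2,-0.03,0.03,2.45,0,0,0,0.2,-0.03,0.03,2.45,0,0,0,0.2,-0.03,0.03,2.45,-1,0,0,0.2,-0.03,0.03,2.45,-1,0,0,0.2,-0.03,0.03,2.45,-1,0,0,0.2,-0.03,0.03,2.45,-1,0,0,0.2,-0.03,0.03,2.45,-1]' --grip_force 60

```text
time: 30.73
ee_pos: [0.5277, 0.3627, 0.0651]
eef_rot: [0.199, 0.98, 0.0, 0.001]
ft_force: [-0.5, -0.1, 0.2]
width: 0.0182
grip_force: 0.0
```

Request:
drive_tool --series '[0,0,0,0,0,0,-1,0,0,0,0,0,0,-1,0,0,0,0,0,0,-1,0,0,0,0,0,0,-1]'

```text
time: 31.07
ee_pos: [0.5276, 0.3627, 0.0647]
eef_rot: [0.199, 0.98, 0.0, 0.0]
ft_force: [-0.1, -1.4, 5.3]
width: 0.0116
grip_force: 59.4
```

Run:
```python
from h import *
s=telemetry.read_state();print(s["time"],s["ee_pos"],s["width"],s["grip_force"],s["ft_force"],s["torque"],s["eef_rot"])
```

```text
31.0667 [0.52756701 0.36272798 0.06467557] 0.0115574065909897 59.38810762949288 [-0.12187931 -1.37083785  5.3089151 ] [ 0.01029912 -0.22899225 -0.03990808] [1.99116182e-01 9.79975809e-01 2.76105898e-04 2.90399547e-04]
```

Request:
drive_tool --series '[0,0,0,0,0,-0.2,-1,0,0,0,0,0,-0.6,-1,0,0,0,0,0,-1.2,-1,0,0,0,0,0,-1.8,-1,0,0,0,0,0,-2.4,-1,0,0,0,0,0,-3,-1,0,0,0,0,0,-3.6,-1,0,0,0,0,0,-4.1,-1,0,0,0,0,0,-4.4,-1,0,0,0,0,0,-4.5,-1]'

```text
time: 31.9
ee_pos: [0.5274, 0.3631, 0.2469]
eef_rot: [0.199, 0.98, 0.001, 0.001]
ft_force: [0.9, -0.5, -2.2]
width: 0.0119
grip_force: 59.4
```

Run:
```python
from h import *
snap("scene","c2",(290,60,440,180),5)
s=telemetry.read_state();print(s["time"],s["ee_pos"],s["width"],s["grip_force"],s["ft_force"],s["torque"])
print(rows([.643,.25,.28],down(.018)))
```

```text
31.95 [0.52740333 0.36290494 0.24601231] 0.011736337155815726 59.37902092002332 [-0.29328685  0.26649811 -2.52057664] [ 0.13370659  0.07652701 -0.01822694]
(array([ 0.023,  0.   , 13.202]), array([-3.763, -1.47 , -0.848]))
```

View pics/c2.png

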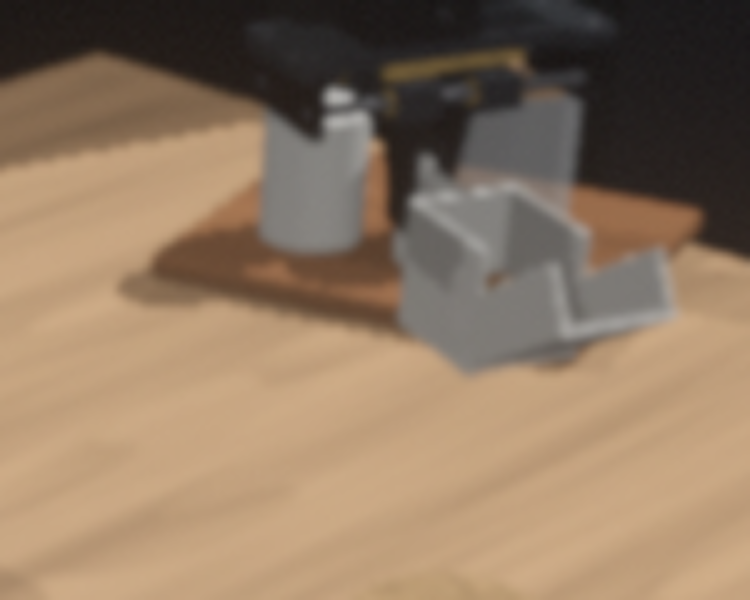

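c2: the jug hangs level in the gripper with the walnuts inside. Swinging it toward the tray next.

Request:
drive_tool --series '[0,0,0.4,-0.1,-0.05,-0.1,-1,0,0,1.1,-0.3,-0.1,-0.2,-1,0,0,2,-0.6,-0.2,-0.3,-1,0,0,3,-0.9,-0.35,-0.4,-1,0,0,4,-1.2,-0.5,-0.5,-1,0,0,5,-1.5,-0.6,-0.6,-1,0,0,6,-1.8,-0.7,-0.7,-1,0,0,7,-2.1,-0.8,-0.8,-1,0,0,8,-2.4,-0.95,-0.85,-1,0,0,8.6,-2.6,-1,-0.85,-1]'

```text
time: 32.78
ee_pos: [0.6086, 0.283, 0.2771]
eef_rot: [0.548, 0.837, -0.001, -0.0]
ft_force: [-1.0, 0.0, -2.7]
width: 0.0115
grip_force: 59.4
```

Run:
```python
from h import *
camera("top")
s=telemetry.read_state();print(s["time"],s["ee_pos"],s["width"],s["ft_force"],s["joint_positions"].round(2))
print(rows([.643,.25,.28],down(.018)))
```

```text
32.8333 [0.60963635 0.28180446 0.2766409 ] 0.01192058633717955 [-0.08522556 -2.00360553 -4.23070401] [ 0.07  0.57 -0.89  1.23  0.43  1.53 -0.35]
(array([-0.016,  0.021,  4.461]), array([-1.061,  0.451, -0.083]))
```

Run:
```python
from h import *
print(rows([.642,.273,.20],down(.0)))
s=telemetry.read_state();T0=down(.0)
for th in(20,30,35,40,45,50,55,60):
    a=np.radians(th);p=np.array([.642,.078+.209*np.cos(a)-.003*np.sin(a),.100+.209*np.sin(a)-.003*np.cos(a)])
    print(th,p.round(3),(T0.inv().apply(p-[.642,.273,.20])/.04).round(2))
```

```text
(array([-0.016,  0.021,  4.667]), array([-0.52 ,  0.659,  1.916]))
20 [0.642 0.273 0.169] [0.01 0.   0.78]
30 [0.642 0.257 0.202] [-0.39  0.   -0.05]
35 [0.642 0.247 0.217] [-0.64  0.   -0.44]
40 [0.642 0.236 0.232] [-0.92  0.   -0.8 ]
45 [0.642 0.224 0.246] [-1.23  0.   -1.14]
50 [0.642 0.21  0.258] [-1.57  0.   -1.45]
55 [0.642 0.195 0.269] [-1.94  0.   -1.74]
60 [0.642 0.18  0.279] [-2.33  0.   -1.99]
```

Request:
drive_tool --series '[0,0,0.8,-0.1,0.1,0.2,-1,0,0,1.6,-0.2,0.2,0.5,-1,0,0,2.4,-0.3,0.35,0.9,-1,0,0,3.2,-0.4,0.5,1.3,-1,0,0,3.9,-0.5,0.6,1.6,-1,0,0,4.4,-0.52,0.66,1.8,-1,0,0,4.67,-0.52,0.66,1.9,-1,0,0,4.67,-0.52,0.66,1.92,-1,0,0,4.67,-0.52,0.66,1.92,-1]'

```text
time: 33.58
ee_pos: [0.6395, 0.2771, 0.201]
eef_rot: [0.702, 0.712, -0.0, -0.0]
ft_force: [0.4, 1.0, -2.0]
width: 0.0115
grip_force: 59.4
```

Run:
```python
from h import *
camera("top")
s=telemetry.read_state();print(s["time"],s["ee_pos"],s["width"],s["ft_force"],s["joint_positions"].round(2))
print(rows([.642,.273,.20],down(.0)))
snap("top","c3",(170,150,320,270),5)
```

```text
33.6333 [0.63973196 0.27714192 0.20156833] 0.01151781489095424 [-0.04198558  0.61465263 -2.42232867] [ 0.02  0.64 -0.79  1.27  0.44  1.41 -0.72]
(array([-0.001, -0.002,  0.157]), array([-0.104,  0.055,  0.039]))
```

View pics/c3.png

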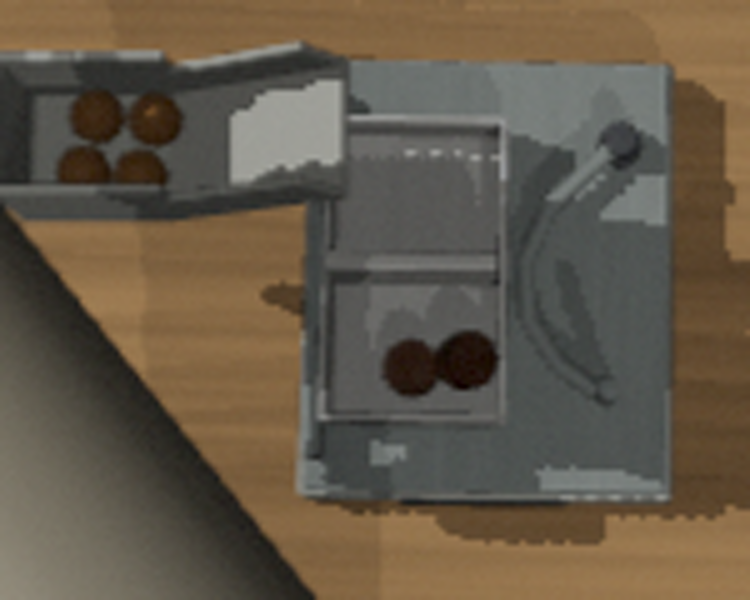

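Run:
```python
from h import *
f=lambda p:(np.array(p,float)+.5)/5-.5+[170,150]
print(p2w("top",f([[345,72],[345,190],[305,45],[345,195]]),[.22,.22,.235,.21]).round(3).tolist())
print("tray",p2w("top",f([[326,118],[505,120],[503,422],[320,418],[330,263],[498,265]]),[.072]*4+[.092]*2).round(4).tolist())
```

```text
[[0.668, 0.07, 0.22], [0.615, 0.068, 0.22], [0.676, 0.087, 0.235], [0.614, 0.069, 0.21]]
tray [[0.6807, 0.0944, 0.072], [0.6823, 0.001, 0.072], [0.5247, -0.0027, 0.072], [0.5241, 0.0908, 0.072], [0.6012, 0.0869, 0.092], [0.6026, 0.0019, 0.092]]
```

c3: the spout lip is over the +x compartment (lip middle x ≈ 0.642, compartment centre 0.642), with four walnuts in the jug. Tilting slowly about the lip.

Request:
drive_tool --series '[0,0.6,0,-0.02,0.02,0.02,-1,0,1.3,0,-0.05,0.05,0.04,-1,0,2,0,-0.1,0.05,0.04,-1,0,2.7,0,-0.15,0.05,0.04,-1,0,3.4,0,-0.2,0.05,0.04,-1,0,4.1,0,-0.28,0.05,0.03,-1,0,4.8,0,-0.36,0.05,0.02,-1,0,5.4,0,-0.42,0.05,0.01,-1,0,6,0,-0.49,0.05,0,-1,0,6,0,-0.49,0.05,0,-1]'

```text
time: 34.52
ee_pos: [0.6436, 0.2534, 0.2004]
eef_rot: [0.68, 0.686, 0.182, -0.184]
ft_force: [0.0, -1.8, -3.4]
width: 0.0117
grip_force: 59.4
```

Run:
```python
from h import *
camera("top")
s=telemetry.read_state();T=R.from_quat(s["eef_rot"]);print(s["time"],s["ee_pos"],s["width"],s["ft_force"],s["torque"])
for th in(30,35,40,45,50,55,60):
    a=np.radians(th);p=np.array([.642,.078+.209*np.cos(a)-.003*np.sin(a),.100+.209*np.sin(a)-.003*np.cos(a)])
    D=R.from_matrix(down(0).as_matrix())*R.from_euler("y",th,degrees=True)
    print(th,*rows(p,D))
```

```text
34.5667 [0.64306303 0.25475573 0.20084733] 0.011918917006511178 [-1.44519237 -0.36096952 -2.59716815] [-0.73570346 -0.05366284 -0.02762302]
30 [-0.055  0.019  0.089] [ 0.073 -0.026  0.011]
35 [-0.059  1.019  0.087] [ 0.049 -0.028 -0.45 ]
40 [-0.063  2.019  0.084] [-0.014 -0.031 -0.908]
45 [-0.067  3.019  0.081] [-0.115 -0.034 -1.359]
50 [-0.07   4.019  0.079] [-0.254 -0.037 -1.8  ]
55 [-0.074  5.019  0.076] [-0.43  -0.041 -2.227]
60 [-0.077  6.019  0.073] [-0.642 -0.044 -2.637]
```

Request:
drive_tool --series '[0,0.25,0,0.05,-0.02,-0.11,-1,0,0.5,0,0.05,-0.03,-0.22,-1,0,0.75,0,0.05,-0.03,-0.33,-1,0,1,0,0.05,-0.03,-0.45,-1,0,1.25,0,0.03,-0.03,-0.56,-1,0,1.5,0,0.02,-0.03,-0.68,-1,0,1.75,0,0,-0.03,-0.8,-1,0,2,0,-0.01,-0.03,-0.91,-1,0,2.25,0,-0.04,-0.03,-1.02,-1,0,2.5,0,-0.07,-0.03,-1.13,-1]'

```text
time: 35.4
ee_pos: [0.6415, 0.2317, 0.2394]
eef_rot: [0.655, 0.663, 0.256, -0.258]
ft_force: [-0.7, -0.2, -1.5]
width: 0.0116
grip_force: 59.4
```

Request:
drive_tool --series '[0,0.2,0,0,0,-0.09,-1,0,0.4,0,0,0,-0.18,-1,0,0.6,0,-0.01,0,-0.27,-1,0,0.8,0,-0.01,0,-0.36,-1,0,1,0,-0.02,0,-0.45,-1,0,1.2,0,-0.03,0,-0.54,-1,0,1.4,0,-0.04,0,-0.63,-1,0,1.6,0,-0.05,0,-0.72,-1,0,1.8,0,-0.07,0,-0.81,-1,0,2,0,-0.08,0,-0.9,-1]'

```text
time: 36.23
ee_pos: [0.6418, 0.2051, 0.2636]
eef_rot: [0.63, 0.638, 0.311, -0.315]
ft_force: [0.0, 0.6, -2.2]
width: 0.0113
grip_force: 59.4
```

Run:
```python
from h import *
camera("top")
s=telemetry.read_state();print(s["time"],s["ee_pos"],s["width"],s["ft_force"],s["joint_positions"].round(2))
for th in(50,55,62):
    a=np.radians(th);p=np.array([.642,.078+.209*np.cos(a)-.003*np.sin(a),.100+.209*np.sin(a)-.003*np.cos(a)])
    print(th,*rows(p,down(0)*R.from_euler("y",th,degrees=True)))
snap("scene","c4",(240,100,400,220),5)
```

```text
36.2833 [0.6422857  0.20394116 0.26338323] 0.011580406048485434 [ 0.33642142 -1.04864893 -2.13200355] [ 0.81  0.8  -1.21  1.48 -0.19  1.11 -0.11]
50 [-0.094 -0.529  0.069] [-0.011 -0.006  0.2  ]
55 [-0.097  0.471  0.065] [-0.008 -0.009 -0.262]
62 [-0.1    1.871  0.059] [-0.07  -0.015 -0.905]
```

View pics/c4.png

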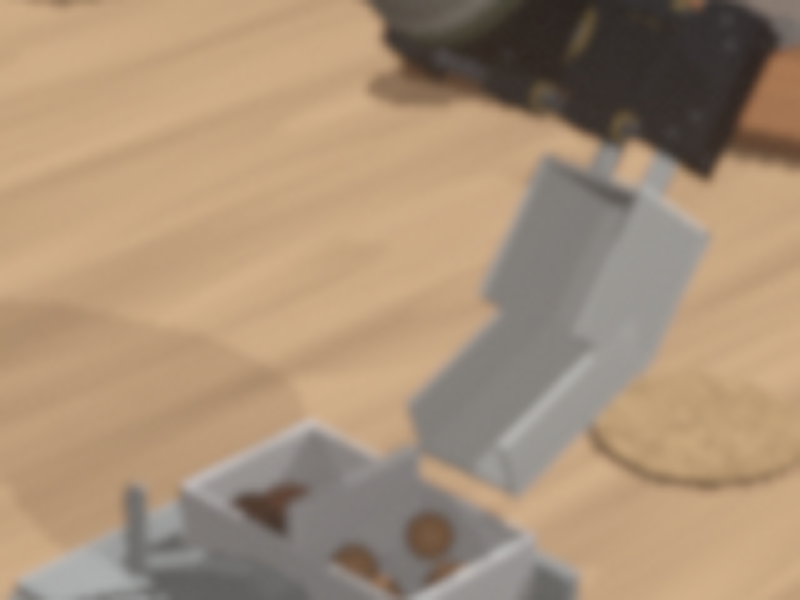

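c4: the walnuts are in the +x compartment (at least three visible) and the jug's chute looks empty. One more bit of tilt, then back.

Request:
drive_tool --series '[0,0.5,0,0,0,-0.25,-1,0,1,0,-0.02,0,-0.5,-1,0,1.5,0,-0.05,0,-0.75,-1,0,1.85,0,-0.07,0,-0.9,-1,0,1.85,0,-0.07,0,-0.9,-1,0,1.85,0,-0.07,0,-0.9,-1,0,1.85,0,-0.07,0,-0.9,-1]'

```text
time: 36.92
ee_pos: [0.6416, 0.1764, 0.2834]
eef_rot: [0.603, 0.611, 0.36, -0.365]
ft_force: [-0.7, 0.3, -2.8]
width: 0.0114
grip_force: 59.4
```

Run:
```python
from h import *
im=camera("top")
s=telemetry.read_state();print(s["time"],s["ee_pos"],s["ft_force"])
print(rows([.63,.285,.25],down(0)))
g=R.from_quat([.199116,.979976,.000276,.00029])
print((down(0).inv()*g).as_rotvec(degrees=True)/5, down(0).inv().apply(np.array([.5276,.3627,.25])-[.63,.285,.25])/.04)
cv2.imwrite("pics/c5.png",cv2.resize(im[150:280,130:300,::-1],None,fx=4.5,fy=4.5,interpolation=cv2.INTER_CUBIC))
```

```text
36.9667 [0.64151718 0.17657731 0.2835317 ] [-0.31903371  0.01994925 -1.60552057]
(array([ -0.08 , -12.34 ,   0.145]), array([ 0.549, -0.251,  2.787]))
[-9.71715117e-03 -2.40353562e-04 -1.34058916e+01] [ 1.9425 -2.56    0.    ]
```

View pics/c5.png

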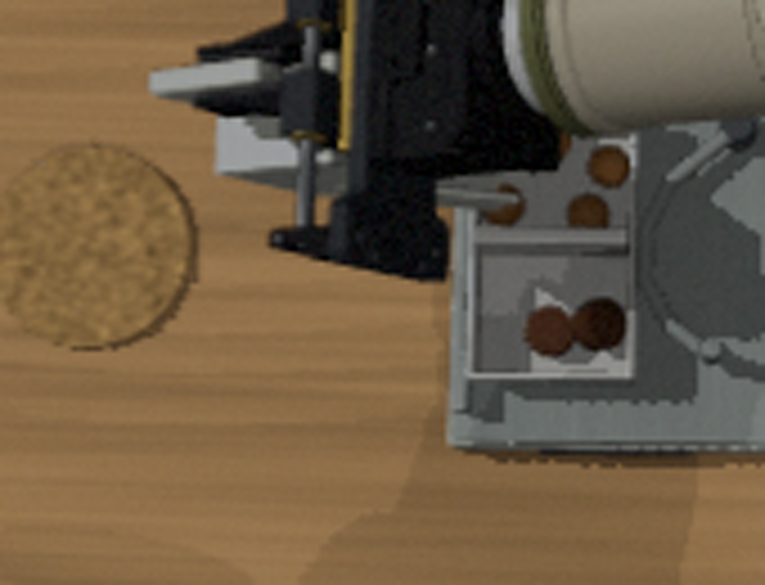

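c5: all four walnuts (≈(610,165), (588,212), (505,205), (563,145)) and both figs are in the tray; the trivet is at (90,247). Untilting and returning the jug.

Request:
drive_tool --series '[0,-1.3,0,0.05,-0.02,0.3,-1,0,-2.6,0,0.1,-0.05,0.6,-1,0,-3.9,0,0.2,-0.1,0.9,-1,0,-5.2,0,0.25,-0.1,1.2,-1,0,-6.5,0,0.3,-0.15,1.5,-1,0,-7.8,0,0.35,-0.2,1.8,-1,0,-9.1,0,0.4,-0.2,2.1,-1,0,-10.4,0,0.5,-0.25,2.4,-1,0,-11.7,0,0.55,-0.25,2.7,-1,0,-12.35,0,0.55,-0.25,2.79,-1]'

```text
time: 37.8
ee_pos: [0.6275, 0.2908, 0.2513]
eef_rot: [0.7, 0.714, -0.0, 0.002]
ft_force: [0.9, 1.9, -2.2]
width: 0.0117
grip_force: 59.4
```

Request:
drive_tool --series '[0,0,-1.34,0.19,-0.26,0,-1,0,0,-2.68,0.38,-0.51,0,-1,0,0,-4.02,0.58,-0.77,0,-1,0,0,-5.36,0.78,-1.02,0,-1,0,0,-6.7,0.97,-1.28,0,-1,0,0,-8.04,1.17,-1.54,0,-1,0,0,-9.38,1.36,-1.8,0,-1,0,0,-10.7,1.55,-2.05,0,-1,0,0,-12.1,1.75,-2.3,0,-1,0,0,-13.4,1.94,-2.56,0,-1]'

```text
time: 38.63
ee_pos: [0.5257, 0.3619, 0.2503]
eef_rot: [0.189, 0.982, 0.0, 0.0]
ft_force: [-0.4, -0.2, -2.4]
width: 0.0118
grip_force: 59.4
```

Run:
```python
from h import *
print("trivet",p2w("top",[[150-.5+.1,205-.5]],.006))
camera("top")
s=telemetry.read_state();print(s["time"],s["ee_pos"],s["ft_force"])
print(rows([.5276,.3627,.0652],R.from_quat([.199116,.979976,.000276,.00029])))
```

```text
trivet [[0.60138193 0.33215014 0.006     ]]
38.6833 [0.52313328 0.36406689 0.25047746] [-3.07973807  2.03676901 -2.08671756]
(array([ 0.007, -0.016,  0.356]), array([-1.210e-01,  3.000e-03,  4.632e+00]))
```

Request:
drive_tool --series '[0,0,0.15,-0.1,0,0.8,-1,0,0,0.3,-0.12,0,1.6,-1,0,0,0.3,-0.12,0,2.4,-1,0,0,0.3,-0.12,0,3.1,-1,0,0,0.3,-0.12,0,3.7,-1,0,0,0.3,-0.12,0,4.1,-1,0,0,0.3,-0.12,0,4.35,-1,0,0,0.3,-0.12,0,4.5,-1,0,0,0.3,-0.12,0,4.58,-1,0,0,0.3,-0.12,0,4.6,-1]'

```text
time: 39.52
ee_pos: [0.5322, 0.3588, 0.0663]
eef_rot: [0.207, 0.978, 0.0, 0.0]
ft_force: [-0.5, 0.6, -1.9]
width: 0.0117
grip_force: 59.4
```

Run:
```python
from h import *
camera("top")
s=telemetry.read_state();print(s["time"],s["ee_pos"],s["ft_force"],s["torque"])
```

```text
39.5667 [0.53225732 0.35882861 0.06654475] [-1.07293462  0.59711231 -2.0706481 ] [0.13406499 0.05177763 0.04488204]
```

Request:
drive_tool --series '[0,0,0,0.1,0,0,-1,0,0,0,0.25,0,0,-1,0,0,0,0.25,0,0.02,-1,0,0,0,0.25,0,0.04,-1,0,0,0,0.25,0,0.06,-1,0,0,0,0.25,0,0.06,-1]'

```text
time: 40.07
ee_pos: [0.5224, 0.3633, 0.0647]
eef_rot: [0.206, 0.979, 0.0, 0.0]
ft_force: [-5.1, -1.6, 7.6]
width: 0.0117
grip_force: 59.4
```

Run:
```python
from h import *
s=telemetry.read_state();print(s["time"],s["ee_pos"],s["ft_force"],s["torque"])
```

```text
40.0667 [0.52239785 0.3632972  0.06471098] [-5.06534086 -1.63074789  7.60012466] [-0.24067155  0.95563731 -0.09911805]
```

Contact made. Release, rise, and head away.

Request:
drive_tool --series '[0,0,0,0,0,0,-0.7,0,0,0,0,0,0,-0.5,0,0,0,0,0,0,-0.3,0,0,0,0,0,0,0,0,0,0,0,0,0,0,0,0,0,0,0,0,0,0,0,0,0,0,-0.5,0,0,0,0,0,0,-1.5,0,0,0,0,0,0,-2.5,0,0,0,0,0,0,-3.5,0]'

```text
time: 40.9
ee_pos: [0.5223, 0.3623, 0.2048]
eef_rot: [0.206, 0.979, -0.0, -0.0]
ft_force: [1.3, -0.0, 1.0]
width: 0.0435
grip_force: 0.0
```

Run:
```python
from h import *
camera("top")
s=telemetry.read_state();print(s["time"],s["ee_pos"],s["ft_force"],s["width"],s["joint_positions"].round(2))
print(rows([.42,.05,.22],down(0)))
```

```text
40.95 [0.52399139 0.36486641 0.2135444 ] [0.99898179 2.09222084 6.54167117] 0.04372140633948549 [ 0.07  0.61 -1.09  1.43  0.54  1.42  0.13]
(array([ 0.11 , -0.014, 13.239]), array([-0.799, -8.25 , -0.226]))
```

Request:
drive_tool --series '[0,0,1.3,-0.08,-0.8,-0.2,-0.5,0,0,2.6,-0.16,-1.6,-0.2,-1,0,0,3.9,-0.24,-2.4,-0.2,-1,0,0,5.2,-0.3,-3.3,-0.2,-1,0,0,6.5,-0.4,-4.1,-0.2,-1,0,0,7.8,-0.5,-5,-0.2,-1,0,0,9.1,-0.6,-5.8,-0.2,-1,0,0,10.4,-0.65,-6.6,-0.2,-1,0,0,11.7,-0.7,-7.4,-0.2,-1,0,0,13.2,-0.8,-8.25,-0.2,-1]'

```text
time: 41.78
ee_pos: [0.418, 0.0466, 0.2113]
eef_rot: [0.706, 0.708, 0.0, 0.001]
ft_force: [0.4, -0.1, 0.2]
width: 0.001
grip_force: 0.0
```

Run:
```python
from h import *
camera("top")
s=telemetry.read_state();print(s["time"],s["ee_pos"],s["width"],s["ft_force"])
print(rows([.4145,-.1965,.10],down(0)))
```

```text
41.8333 [0.41659104 0.04022882 0.21093096] 0.0004742887007376741 [ 2.52697554 -4.34106335 -0.43114979]
(array([-0.009,  0.036, -0.136]), array([-5.91 ,  0.02 ,  2.792]))
```

Request:
drive_tool --series '[0,0,0,-5.9,0,0.5,-1,0,0,0,-5.9,0,1,-1,0,0,0,-5.9,0,1.5,-1,0,0,0,-5.9,0,2,-1,0,0,0,-5.9,0,2,-1,0,0,0,-5.9,0,2.3,-1,0,0,0,-5.9,0,2.79,-1,0,0,0,-5.9,0,2.79,-1,0,0,0,-5.9,0,2.79,-1]'

```text
time: 42.58
ee_pos: [0.4204, -0.1874, 0.0991]
eef_rot: [0.704, 0.71, 0.0, -0.001]
ft_force: [-0.3, 0.9, 0.1]
width: 0.0005
grip_force: 0.0
```

Run:
```python
from h import *
snap("top","d1",(130,150,330,290),4)
s=telemetry.read_state();print(s["time"],s["ee_pos"],s["width"],s["ft_force"])
print(rows([.4145,-.1965,.055],down(0)))
```

```text
42.6333 [ 0.42137114 -0.18720427  0.10042908] 0.0002573513417984323 [0.64038936 0.54187558 0.31097497]
(array([ 0.002, -0.009,  0.12 ]), array([-0.231, -0.174,  1.136]))
```

View pics/d1.png

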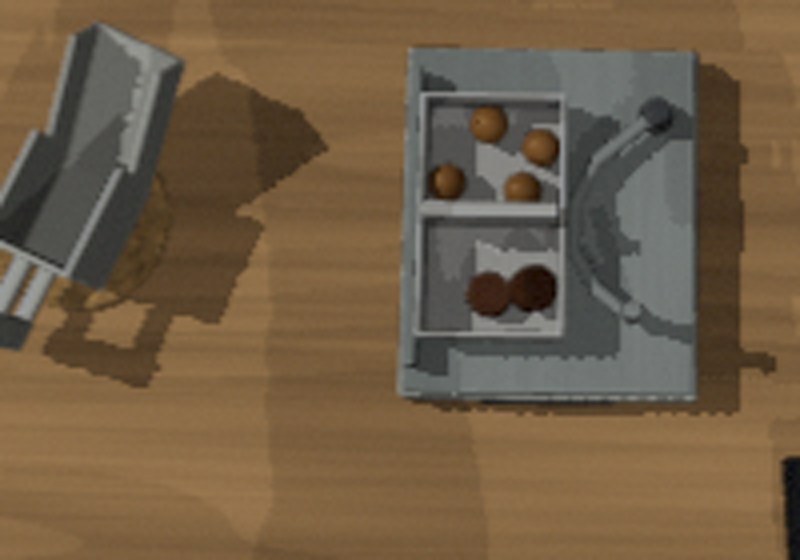

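d1: four walnuts and two figs are in the tray, the jug is empty and upright on the trivet, and the arm lies at the tray's side.

Run:
```python
from h import *
w=p2w("top",[[632.5/4-.5+130,312.5/4-.5+150],[655.5/4-.5+130,115.5/4-.5+150]],[.096,.048]);d=w[0]-w[1];print(w,np.arctan2(d[1],d[0])%(2*np.pi)-np.arctan2(.04,-.13)-.02)
```

```text
[[ 0.54004927 -0.04620786  0.096     ]
 [ 0.67661738 -0.05953365  0.048     ]] 0.18123070916387898
```

Request:
drive_tool --series '[0,0,0,-0.2,-0.15,0,-1,0,0,0,-0.2,-0.15,0,-1,0,0,0,-0.2,-0.15,0,-1,0,0,0,-0.2,-0.15,0,-1]'

```text
time: 42.97
ee_pos: [0.4159, -0.1958, 0.1009]
eef_rot: [0.704, 0.711, 0.0, 0.001]
ft_force: [-0.2, -0.5, 0.5]
width: 0.0001
grip_force: 0.0
```

Run:
```python
from h import *
s=telemetry.read_state();print(s["time"],s["ee_pos"],s["width"],s["ft_force"])
print(rows([.4145,-.1965,.055],down(0)))
```

```text
42.9667 [ 0.41585582 -0.19582876  0.10089319] 0.000132492012281002 [-0.20184726 -0.46289675  0.50004861]
(array([0.018, 0.016, 0.116]), array([-0.015, -0.036,  1.147]))
```

Request:
drive_tool --series '[0,0,0,0,0,0,-1,0,0,0,0,0,0,-1,0,0,0,0,0,0,-1,0,0,0,0,0,0,-1,0,0,0,0,0,0,-1,0,0,0,0,0,0,-1,0,0,0,0,0,0,-1,0,0,0,0,0,0,-1,0,0,0,0,0,0,-1,0,0,0,0,0,0,-1]'

```text
time: 43.8
ee_pos: [0.415, -0.1964, 0.0997]
eef_rot: [0.704, 0.71, -0.0, 0.0]
ft_force: [0.1, 0.2, -0.9]
width: 0.0009
grip_force: 0.0
```

Request:
drive_tool --series '[0,0,0,0,0,0,-1,0,0,0,0,0,0,-1,0,0,0,0,0,0,-1,0,0,0,0,0,0,-1,0,0,0,0,0,0,-1,0,0,0,0,0,0,-1,0,0,0,0,0,0,-1,0,0,0,0,0,0,-1,0,0,0,0,0,0,-1,0,0,0,0,0,0,-1]'

```text
time: 44.63
ee_pos: [0.415, -0.1965, 0.0998]
eef_rot: [0.704, 0.71, 0.0, 0.0]
ft_force: [0.5, 0.0, -0.3]
width: 0.0005
grip_force: 0.0
```

Request:
drive_tool --series '[0,0,0,0,0,0,-1,0,0,0,0,0,0,-1,0,0,0,0,0,0,-1,0,0,0,0,0,0,-1,0,0,0,0,0,0,-1,0,0,0,0,0,0,-1,0,0,0,0,0,0,-1,0,0,0,0,0,0,-1,0,0,0,0,0,0,-1,0,0,0,0,0,0,-1]'

```text
time: 45.47
ee_pos: [0.415, -0.1964, 0.0998]
eef_rot: [0.704, 0.71, 0.0, 0.0]
ft_force: [-0.1, 0.3, 0.3]
width: 0.0005
grip_force: 0.0
```

Request:
drive_tool --series '[0,0,0,0,0,0.4,-1,0,0,0,0,0,0.7,-1,0,0,0,0,0,0.9,-1,0,0,0,0,0,1,-1,0,0,0,0,0,1.08,-1,0,0,0,0,0,1.13,-1,0,0,0,0,0,1.15,-1,0,0,0,0,0,1.15,-1,0,0,0,0,0,1.15,-1]'

```text
time: 46.22
ee_pos: [0.4146, -0.1963, 0.0559]
eef_rot: [0.704, 0.71, -0.001, -0.001]
ft_force: [-18.0, 7.5, 42.3]
width: 0.0003
grip_force: 20.6
```

Run:
```python
from h import *
s=telemetry.read_state();print(s["time"],s["ee_pos"],s["ft_force"])
```

```text
46.2167 [ 0.41462761 -0.19626448  0.05587616] [-17.97625289   7.53153659  42.2745003 ]
```

Bar key bottomed. Lift clear, take a final look, and check again that the clip holds.

Request:
drive_tool --series '[0,0,0,0,0,-0.5,-1,0,0,0,0,0,-1.5,-1,0,0,0,0,0,-2.5,-1,0,0,0,0,0,-3.5,-1,0,0,0,0,0,-3.5,-1,0,0,0,0,0,-3.5,-1,0,0,0,0,0,-3.5,-1]'

```text
time: 46.8
ee_pos: [0.4148, -0.1965, 0.1936]
eef_rot: [0.704, 0.71, -0.0, 0.0]
ft_force: [-0.0, 0.6, 0.2]
width: 0.0001
grip_force: 0.0
```

Run:
```python
from h import *
snap("scene","e1",(60,80,440,330),2.1)
s=telemetry.read_state();print(s["time"],s["ee_pos"],s["ft_force"])
```

```text
46.85 [ 0.41443931 -0.19628264  0.19288715] [-0.31175548  0.74088292  0.18171158]
```

View pics/e1.png

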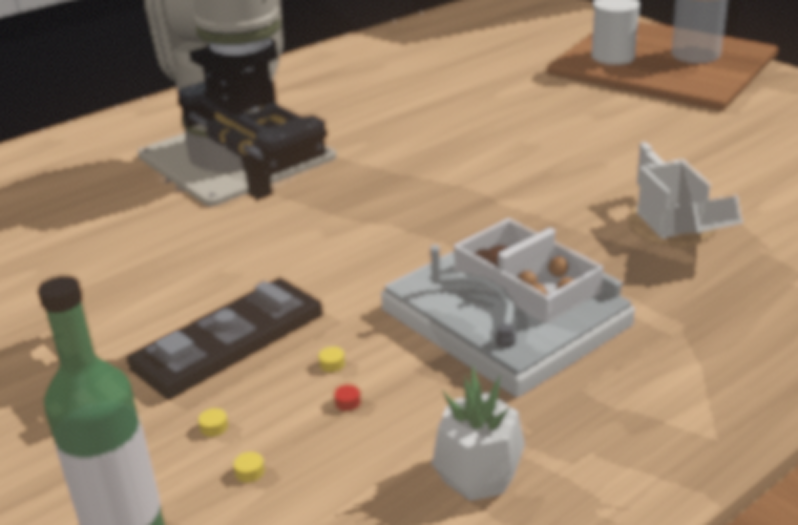

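e1: the tray is clipped against the fence with the figs and walnuts in it, the jug stands upright on the trivet, the keys are up, and the bottle and plant are undisturbed. Handing in.

```bash
python3 -c "
from bench import r
print(r.close_job())"
```

```text
the job is handed in; nothing more can be done
None
```

The job is handed in at about 47 s, with no verdict returned. The tray is clipped flush against the fence, holding both figs and all four walnuts. The round, square and bar keys were each pressed fully in that order, the empty jug is upright on its trivet, and the bottle and plant were left alone.

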